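Check the food tins in at the pantry stock reader

TASK

Check in the food tins: stand each one in a bay of its own on the stock reader and push it fully home, a narrow end flush against the back stop and a long side flush against the bay's side stop. With all of them home, press the console keys right down one at a time, first yellow, then blue, then green, and after that stand all the tins upright in the wooden tray. Leave the other pantry things where they are.

Things in the scene. Friction and masses are not known exactly. Their poses are not given: they have to be found in the camera images.
- tin_red: red food tin with a thin steel band and a white paper label on its lid: a closed rigid box 60 (its x) x 46 (its y) x 56 tall, about 0.18 kg, loose, standing upright; origin at the centre of its underside, z up. May be absent (None from the start).
- tin_green: green food tin with a thin steel band and a white paper label on its lid: a closed rigid box 60 (its x) x 46 (its y) x 56 tall, about 0.18 kg, loose, standing upright; origin at the centre of its underside, z up. May be absent (None from the start).
- tin_yellow: yellow food tin with a thin steel band and a white paper label on its lid: a closed rigid box 60 (its x) x 46 (its y) x 56 tall, about 0.18 kg, loose, standing upright; origin at the centre of its underside, z up. May be absent (None from the start).
- tin_blue: blue food tin with a thin steel band and a white paper label on its lid: a closed rigid box 60 (its x) x 46 (its y) x 56 tall, about 0.18 kg, loose, standing upright; origin at the centre of its underside, z up. May be absent (None from the start).
- reader: stock reader, fixed: grey plate 150 (x) x 360 (y), 10 thick; origin at the centre of its underside, +x to its back (away from the robot), +y left. Back stop along its back, face at x = 55, standing 18 above the plate. Four bays 88 apart, each with a side stop at its left (+y): a rib 8 thick, 55 long, 18 above the plate. Bays are open in front and at right.
- bay0 (a point): leftmost (+y) bay of the reader: point on the plate surface under the centre of a tin that is fully home (narrow 46 end on the back stop, long 60 side on the side stop). Back stop face 30 ahead of it (+x of the reader), side stop face 23 to its left (+y). Its axes are those of the reader.
- bay1 (a point): second from left bay of the reader: point on the plate surface under the centre of a tin that is fully home (narrow 46 end on the back stop, long 60 side on the side stop). Back stop face 30 ahead of it (+x of the reader), side stop face 23 to its left (+y). Its axes are those of the reader.
- bay2 (a point): third from left bay of the reader: point on the plate surface under the centre of a tin that is fully home (narrow 46 end on the back stop, long 60 side on the side stop). Back stop face 30 ahead of it (+x of the reader), side stop face 23 to its left (+y). Its axes are those of the reader.
- bay3 (a point): rightmost (-y) bay of the reader: point on the plate surface under the centre of a tin that is fully home (narrow 46 end on the back stop, long 60 side on the side stop). Back stop face 30 ahead of it (+x of the reader), side stop face 23 to its left (+y). Its axes are those of the reader.
- console: key console, fixed: white slab 215 (x) x 90 (y) x 20 tall carrying three round spring keys in a row along its x, 65 apart, in varying order; origin at the centre of its underside.
- key_yellow (a joint): travel of the yellow key in m: 0 = up, 0.006 = right down; springs back up when let go; needs about 4 N to go right down.
- key_yellow_top (a point): centre of the flat top of the yellow key's round cap, 32 across, facing up, 42 above the table with the key up; moves down with the key.
- key_blue (a joint): travel of the blue key in m: 0 = up, 0.006 = right down; springs back up when let go; needs about 4 N to go right down.
- key_blue_top (a point): centre of the flat top of the blue key's round cap, 32 across, facing up, 42 above the table with the key up; moves down with the key.
- key_green (a joint): travel of the green key in m: 0 = up, 0.006 = right down; springs back up when let go; needs about 4 N to go right down.
- key_green_top (a point): centre of the flat top of the green key's round cap, 32 across, facing up, 42 above the table with the key up; moves down with the key.
- tray: wooden tray, fixed: 270 (x) x 130 (y) outside, walls 6 thick and 24 tall in all, floor 6 thick; origin at the centre of its underside. Holds the tins side by side.
- spice_jar: small spice jar with a red cap, 42 dia x 85 tall, loose; origin at the centre of its underside. Not part of the job.
- food_can: food can with a blue label, 72 dia x 100 tall, loose; origin at the centre of its underside. Not part of the job.
- jam_jar: jam jar with a brass lid, 66 dia x 90 tall, loose; origin at the centre of its underside. Not part of the job.
- tea_carton: cardboard carton, 60 x 130 x 80 tall, loose; origin at the centre of its underside. Not part of the job.
- salt_shaker: small salt shaker with a steel cap, 38 dia x 70 tall, loose; origin at the centre of its underside. Not part of the job.
- pepper_mill: dark wooden pepper mill, 40 dia x 75 tall, loose; origin at the centre of its underside. Not part of the job.

How it is judged:
On the way, in this order (a step that is already met when the one before it is completed fails the run):
1. every tin stands on the reader, home against both stops of a bay, and let go (((distance between tin_red and bay0 below 0.005 m and angle between the x axis of tin_red and the x axis of reader, either way round below 0.07 rad) or (distance between tin_red and bay1 below 0.005 m and angle between the x axis of tin_red and the x axis of reader, either way round below 0.07 rad) or (distance between tin_red and bay2 below 0.005 m and angle between the x axis of tin_red and the x axis of reader, either way round below 0.07 rad) or (distance between tin_red and bay3 below 0.005 m and angle between the x axis of tin_red and the x axis of reader, either way round below 0.07 rad)) and ((distance between tin_green and bay0 below 0.005 m and angle between the x axis of tin_green and the x axis of reader, either way round below 0.07 rad) or (distance between tin_green and bay1 below 0.005 m and angle between the x axis of tin_green and the x axis of reader, either way round below 0.07 rad) or (distance between tin_green and bay2 below 0.005 m and angle between the x axis of tin_green and the x axis of reader, either way round below 0.07 rad) or (distance between tin_green and bay3 below 0.005 m and angle between the x axis of tin_green and the x axis of reader, either way round below 0.07 rad)) and ((distance between tin_yellow and bay0 below 0.005 m and angle between the x axis of tin_yellow and the x axis of reader, either way round below 0.07 rad) or (distance between tin_yellow and bay1 below 0.005 m and angle between the x axis of tin_yellow and the x axis of reader, either way round below 0.07 rad) or (distance between tin_yellow and bay2 below 0.005 m and angle between the x axis of tin_yellow and the x axis of reader, either way round below 0.07 rad) or (distance between tin_yellow and bay3 below 0.005 m and angle between the x axis of tin_yellow and the x axis of reader, either way round below 0.07 rad)) and ((distance between tin_blue and bay0 below 0.005 m and angle between the x axis of tin_blue and the x axis of reader, either way round below 0.07 rad) or (distance between tin_blue and bay1 below 0.005 m and angle between the x axis of tin_blue and the x axis of reader, either way round below 0.07 rad) or (distance between tin_blue and bay2 below 0.005 m and angle between the x axis of tin_blue and the x axis of reader, either way round below 0.07 rad) or (distance between tin_blue and bay3 below 0.005 m and angle between the x axis of tin_blue and the x axis of reader, either way round below 0.07 rad)) and contact force between each of tin_red, tin_green, tin_yellow, tin_blue and the fingers below 0.2 N), for 0.2 s.
2. the yellow key is pressed right down alone while every tin still stands home in its bay (first) (((distance between tin_red and bay0 below 0.005 m and angle between the x axis of tin_red and the x axis of reader, either way round below 0.07 rad) or (distance between tin_red and bay1 below 0.005 m and angle between the x axis of tin_red and the x axis of reader, either way round below 0.07 rad) or (distance between tin_red and bay2 below 0.005 m and angle between the x axis of tin_red and the x axis of reader, either way round below 0.07 rad) or (distance between tin_red and bay3 below 0.005 m and angle between the x axis of tin_red and the x axis of reader, either way round below 0.07 rad)) and ((distance between tin_green and bay0 below 0.005 m and angle between the x axis of tin_green and the x axis of reader, either way round below 0.07 rad) or (distance between tin_green and bay1 below 0.005 m and angle between the x axis of tin_green and the x axis of reader, either way round below 0.07 rad) or (distance between tin_green and bay2 below 0.005 m and angle between the x axis of tin_green and the x axis of reader, either way round below 0.07 rad) or (distance between tin_green and bay3 below 0.005 m and angle between the x axis of tin_green and the x axis of reader, either way round below 0.07 rad)) and ((distance between tin_yellow and bay0 below 0.005 m and angle between the x axis of tin_yellow and the x axis of reader, either way round below 0.07 rad) or (distance between tin_yellow and bay1 below 0.005 m and angle between the x axis of tin_yellow and the x axis of reader, either way round below 0.07 rad) or (distance between tin_yellow and bay2 below 0.005 m and angle between the x axis of tin_yellow and the x axis of reader, either way round below 0.07 rad) or (distance between tin_yellow and bay3 below 0.005 m and angle between the x axis of tin_yellow and the x axis of reader, either way round below 0.07 rad)) and ((distance between tin_blue and bay0 below 0.005 m and angle between the x axis of tin_blue and the x axis of reader, either way round below 0.07 rad) or (distance between tin_blue and bay1 below 0.005 m and angle between the x axis of tin_blue and the x axis of reader, either way round below 0.07 rad) or (distance between tin_blue and bay2 below 0.005 m and angle between the x axis of tin_blue and the x axis of reader, either way round below 0.07 rad) or (distance between tin_blue and bay3 below 0.005 m and angle between the x axis of tin_blue and the x axis of reader, either way round below 0.07 rad)) and value of joint key_yellow above 0.0045 m and value of joint each of key_blue, key_green below 0.002 m), for 0.05 s.
3. the blue key is pressed right down alone while every tin still stands home in its bay (second) (((distance between tin_red and bay0 below 0.005 m and angle between the x axis of tin_red and the x axis of reader, either way round below 0.07 rad) or (distance between tin_red and bay1 below 0.005 m and angle between the x axis of tin_red and the x axis of reader, either way round below 0.07 rad) or (distance between tin_red and bay2 below 0.005 m and angle between the x axis of tin_red and the x axis of reader, either way round below 0.07 rad) or (distance between tin_red and bay3 below 0.005 m and angle between the x axis of tin_red and the x axis of reader, either way round below 0.07 rad)) and ((distance between tin_green and bay0 below 0.005 m and angle between the x axis of tin_green and the x axis of reader, either way round below 0.07 rad) or (distance between tin_green and bay1 below 0.005 m and angle between the x axis of tin_green and the x axis of reader, either way round below 0.07 rad) or (distance between tin_green and bay2 below 0.005 m and angle between the x axis of tin_green and the x axis of reader, either way round below 0.07 rad) or (distance between tin_green and bay3 below 0.005 m and angle between the x axis of tin_green and the x axis of reader, either way round below 0.07 rad)) and ((distance between tin_yellow and bay0 below 0.005 m and angle between the x axis of tin_yellow and the x axis of reader, either way round below 0.07 rad) or (distance between tin_yellow and bay1 below 0.005 m and angle between the x axis of tin_yellow and the x axis of reader, either way round below 0.07 rad) or (distance between tin_yellow and bay2 below 0.005 m and angle between the x axis of tin_yellow and the x axis of reader, either way round below 0.07 rad) or (distance between tin_yellow and bay3 below 0.005 m and angle between the x axis of tin_yellow and the x axis of reader, either way round below 0.07 rad)) and ((distance between tin_blue and bay0 below 0.005 m and angle between the x axis of tin_blue and the x axis of reader, either way round below 0.07 rad) or (distance between tin_blue and bay1 below 0.005 m and angle between the x axis of tin_blue and the x axis of reader, either way round below 0.07 rad) or (distance between tin_blue and bay2 below 0.005 m and angle between the x axis of tin_blue and the x axis of reader, either way round below 0.07 rad) or (distance between tin_blue and bay3 below 0.005 m and angle between the x axis of tin_blue and the x axis of reader, either way round below 0.07 rad)) and value of joint key_blue above 0.0045 m and value of joint each of key_yellow, key_green below 0.002 m), for 0.05 s.
4. the green key is pressed right down alone while every tin still stands home in its bay (third) (((distance between tin_red and bay0 below 0.005 m and angle between the x axis of tin_red and the x axis of reader, either way round below 0.07 rad) or (distance between tin_red and bay1 below 0.005 m and angle between the x axis of tin_red and the x axis of reader, either way round below 0.07 rad) or (distance between tin_red and bay2 below 0.005 m and angle between the x axis of tin_red and the x axis of reader, either way round below 0.07 rad) or (distance between tin_red and bay3 below 0.005 m and angle between the x axis of tin_red and the x axis of reader, either way round below 0.07 rad)) and ((distance between tin_green and bay0 below 0.005 m and angle between the x axis of tin_green and the x axis of reader, either way round below 0.07 rad) or (distance between tin_green and bay1 below 0.005 m and angle between the x axis of tin_green and the x axis of reader, either way round below 0.07 rad) or (distance between tin_green and bay2 below 0.005 m and angle between the x axis of tin_green and the x axis of reader, either way round below 0.07 rad) or (distance between tin_green and bay3 below 0.005 m and angle between the x axis of tin_green and the x axis of reader, either way round below 0.07 rad)) and ((distance between tin_yellow and bay0 below 0.005 m and angle between the x axis of tin_yellow and the x axis of reader, either way round below 0.07 rad) or (distance between tin_yellow and bay1 below 0.005 m and angle between the x axis of tin_yellow and the x axis of reader, either way round below 0.07 rad) or (distance between tin_yellow and bay2 below 0.005 m and angle between the x axis of tin_yellow and the x axis of reader, either way round below 0.07 rad) or (distance between tin_yellow and bay3 below 0.005 m and angle between the x axis of tin_yellow and the x axis of reader, either way round below 0.07 rad)) and ((distance between tin_blue and bay0 below 0.005 m and angle between the x axis of tin_blue and the x axis of reader, either way round below 0.07 rad) or (distance between tin_blue and bay1 below 0.005 m and angle between the x axis of tin_blue and the x axis of reader, either way round below 0.07 rad) or (distance between tin_blue and bay2 below 0.005 m and angle between the x axis of tin_blue and the x axis of reader, either way round below 0.07 rad) or (distance between tin_blue and bay3 below 0.005 m and angle between the x axis of tin_blue and the x axis of reader, either way round below 0.07 rad)) and value of joint key_green above 0.0045 m and value of joint each of key_yellow, key_blue below 0.002 m), for 0.05 s.
At the end, for the whole second after the job is handed in: every tin stands upright (0.12 rad) and at rest on the tray floor, its centre 20 mm or more inside the outer edges; keys up. Home in a bay: within 5 mm of the bay point and 0.07 rad of the reader. A key is down beyond 4.5 of 6 mm (x of tin_red in the frame of tray between -0.115 and 0.115 m and y of tin_red in the frame of tray between -0.045 and 0.045 m and z of tin_red in the frame of tray between 0.002 and 0.012 m and angle between each of tin_red, tin_green, tin_yellow, tin_blue's own z axis and vertical below 0.12 rad and linear speed of each of tin_red, tin_green, tin_yellow, tin_blue below 0.02 m/s and x of tin_green in the frame of tray between -0.115 and 0.115 m and y of tin_green in the frame of tray between -0.045 and 0.045 m and z of tin_green in the frame of tray between 0.002 and 0.012 m and x of tin_yellow in the frame of tray between -0.115 and 0.115 m and y of tin_yellow in the frame of tray between -0.045 and 0.045 m and z of tin_yellow in the frame of tray between 0.002 and 0.012 m and x of tin_blue in the frame of tray between -0.115 and 0.115 m and y of tin_blue in the frame of tray between -0.045 and 0.045 m and z of tin_blue in the frame of tray between 0.002 and 0.012 m and value of joint each of key_yellow, key_blue, key_green below 0.002 m); the robot touches nothing.
It fails at once if any other pantry thing is moved more than 3 cm (distance of any of spice_jar, food_can, jam_jar, tea_carton, salt_shaker, pepper_mill from where it was at the start of the episode above 0.03 m).
It fails at once if two keys are down at once (value of joint each of key_yellow, key_blue above 0.003 m or value of joint each of key_yellow, key_green above 0.003 m or value of joint each of key_blue, key_green above 0.003 m).
Of tin_red, tin_green, tin_yellow, tin_blue only 3 to 4 are there at a start; the rules pass over those that are not, and their reading is None.
At some moment in a run one of tin_red, tin_green, tin_yellow, tin_blue may be knocked a few centimetres aside while the robot is not near it.
It also fails if it takes over 210 s, if anything falls off the work surface, if the arm or the gripper's body presses on something with over 40 N, if the wrist force passes 120 N, or if a joint passes its speed limit or range.

ROBOT

A 6-joint arm with a two-finger parallel gripper is mounted at the origin on the work surface. World frame = base frame: x ahead of the robot, y to its left, z up, the work surface at z = 0. Lengths are in m, angles in rad, forces in N, time in s.
With the tool pointing down it reaches from about 0.25 to 0.775 m from the base axis. Payload 4 kg.
Tool frame: the origin (TCP) lies on the centre line of the jaws, within the pads' length; the fingertips stand robot.tips_ahead ahead of it and the grasp point (between the pads) lies 8 mm behind it (robot.tips_ahead is the distance from the TCP to the fingertips, in m); z points along the fingers, y is the line along which they close (so a half turn about z gives the same grasp; the last joint's range is limited). The gripper opens to 94 mm and grips with 3 to 60 N. Pads are 16 mm wide; open, the fingers measure 119 mm over their backs; the gripper's body (75 mm by 177 mm) begins 78 mm behind the grasp point.
Start: joints at [-1.309, 0.087, 1.371, -0, 1.684, -0.103], TCP at [0.196, -0.514, 0.217] pointing down, gripper open.
Joint ranges: [-3.1, 3.1], [-0.76, 2.03], [0.27, 2.55], [-1.08, 4.22], [0.17, 2.65], [-2.57, 2.57]. Speed limits (rad/s): [2.79, 2.79, 3.14, 3.14, 3.14, 3.14].

INTERFACE

Orientations are given as [roll, pitch, yaw] about the fixed x, y, z axes, in that order (R = Rz(yaw) Ry(pitch) Rx(roll)).
In Python, from bench import robot, snapshot, close_job, spotter gives the robot as it stands. The module is installed in compiled form; this text tells all that it offers.
- The arm moves only by the tool servo_tool, never from a script. Its argument "commands" is one flat list of numbers, 7 for each row, row after row: the shift along the tool's x, y, z in m, then the turn, a rotation vector about the tool's x, y, z in degrees, then the finger opening in m, from 0 to 0.094. In form: [x, y, z, ax, ay, az, grip, x, y, z, ax, ay, az, grip, ...]. A call has 1 to 10 rows; each row is the pose to reach, as a shift and turn from the pose commanded when the call began, along the tool's axes at that moment; what a row does not reach only later rows make up. A row lasts 1/8 s, in which the tool goes at most 62.5 mm and 10.7 degrees, less where a joint would pass 70% of its speed; a pose out of reach is approached as far as the arm can. A call with a gripper value outside its range is refused whole. The fingers move at their own pace and stop on an object; the grip force is fixed at half the most. Time passes only in rows, so rows that repeat a pose let the fingers close. It gives the time, the measured TCP pose, the force, the opening and the grip force at its end, in the units of the state.
- robot.get_obs(): the state, without advancing time (a new reading comes with each control period).
- snapshot(name): name is "side" or "top" or "wrist"; returns a dict with "img" (400x640x3 uint8, blue, green, red), "camera_matrix" (3x3 intrinsics, pixels), "extrinsics" (4x4, takes a point from camera to world coordinates); the wrist camera has in their place "hand_eye" (4x4, takes a point from camera to tool coordinates, whose origin is the TCP and whose axes are the flange's). Camera axes: x right, y down, z forward; pixel columns grow to the right and rows downward; lengths in m; the calibration is good to about 2 mm. A picture is of the moment at which its call begins: read the wrist's pose just before it. There is no depth.
- close_job(): hands the job in; it is judged then, once.
Trained networks look in a picture, given as the dict that the camera call returned (one of the last four; its "shot" number tells which), for a name from the list of things; names that differ only in an ending like _2 or _b are one class to them, and where a whole thing is asked for, a point or a joint stands for the part that bears it (a point fixed in the world has none). Each returns a list of dicts, best first, with "conf" (0 to 1); they miss things now and then, are a little off and sometimes report something else, mostly with a low value. They report only what shows in the picture. A call takes as long as a camera call.
- spotter.trace(name, picture): "region" (400x640 bool, what is visible of it) and "box" ([left, top, width, height] in pixels, round what is visible of it).
The state is a dict: "time": time; "joint_positions": joint angles; "qvel": joint speeds; "joint_torque": joint torques, N m; "tool_pos": TCP position; "ee_rot": TCP orientation; "wrist_force": force on the tool from outside, world axes, zero at the start; "wrist_torque": the same for the moment, N m; "width": finger opening in m; "finger_force": force on a finger pad.
Only numpy, scipy, OpenCV 4.12 (cv2) and the standard library are available. Lean on these libraries where they do the work, as an engineer would, in place of code of your own. Each camera call takes 0.05 s, during which the arm holds its last target. There are 200 camera calls.

## Working session

There is one attempt and no reset: what is moved stays moved. The work goes in short steps, Python scripts to look and compute and a tool call to move; the robot and the scene stay as the last step left them, time stands still between calls to the robot, and variables do not carry over. Pictures are saved under pics/ and viewed, at most 14 in all, crops included, and the job is handed in when it is done.

Besides the shell and the picture viewer there is one more tool, called after "Emit:" as name(argument=value, ...), one argument or row to a line, values as JSON. servo_tool: Moves the arm, as the interface text tells. Its arguments: {"type":"object","properties":{"commands":{"type":"array","items":{"type":"number"}}},"required":["commands"]}

```bash
mkdir -p pics; cat > h.py <<'E'
import numpy as np, cv2
from bench import robot, snapshot, close_job, spotter
from scipy.spatial.transform import Rotation as R
def toolT():
    o=robot.get_obs(); T=np.eye(4); T[:3,:3]=R.from_euler('xyz',o['ee_rot']).as_matrix(); T[:3,3]=o['tool_pos']; return T
def shot(n):
    T=toolT(); s=snapshot(n)
    s['E']=s['extrinsics'] if n!='wrist' else T@s['hand_eye']
    return s
def ray(s,px):
    K=s['camera_matrix']; E=s['E']
    p=np.atleast_2d(px).astype(float)
    d=np.c_[(p[:,0]-K[0,2])/K[0,0],(p[:,1]-K[1,2])/K[1,1],np.ones(len(p))]@E[:3,:3].T
    return E[:3,3],d
def onz(s,px,z):
    o,d=ray(s,px); return o+d*((z-o[2])/d[:,2])[:,None]
def proj(s,P):
    E=np.linalg.inv(s['E']); p=np.atleast_2d(P)@E[:3,:3].T+E[:3,3]; q=p@s['camera_matrix'].T
    return q[:,:2]/q[:,2:]
E
python3 - <<'E'
from h import *
np.set_printoptions(precision=3,suppress=True)
o=robot.get_obs();print({k:np.round(v,3) for k,v in o.items()}, robot.tips_ahead)
for n in('top','side','wrist'):
    s=shot(n);cv2.imwrite(f'pics/{n}0.png',s['img']);print(n,s['camera_matrix'].tolist(),s['E'])
    for t in ['tin_red','tin_green','tin_yellow','tin_blue','reader','console','tray','spice_jar','food_can','jam_jar','tea_carton','salt_shaker','pepper_mill','key_yellow','key_blue','key_green']:
        r=spotter.trace(t,s)
        print(t,[(round(x['conf'],2),x['box']) for x in r[:2]])
E
```

```text
{'time': np.float64(0.0), 'joint_positions': array([-1.309,  0.088,  1.372, -0.   ,  1.684, -0.103]), 'qvel': array([-0.001, -0.001,  0.001,  0.   ,  0.   ,  0.001]), 'joint_torque': array([  0.   , -34.019, -30.242,   0.072,   0.033,  -0.   ]), 'tool_pos': array([ 0.196, -0.513,  0.215]), 'ee_rot': array([-3.14 , -0.   ,  0.365]), 'wrist_force': array([-0.909,  0.34 ,  0.697]), 'wrist_torque': array([ 0.039, -0.057, -0.   ]), 'finger_force': np.float64(0.0), 'width': np.float64(0.094)} 0.011
top [[384.34952387277923, 0.0, 318.9538102432423], [0.0, 384.34952387277923, 199.48041062329526], [0.0, 0.0, 1.0]] [[ 0.028 -0.995  0.093  0.522]
 [-1.    -0.029 -0.01   0.   ]
 [ 0.013 -0.092 -0.996  0.998]
 [ 0.     0.     0.     1.   ]]
tin_red [(0.94, [319.4, 261.6, 26.1, 27.3]), (0.19, [317.2, 120.3, 54.6, 32.4])]
tin_green [(0.7, [267.2, 254.5, 27.3, 30.6])]
tin_yellow [(0.72, [374.6, 259.0, 26.8, 29.4]), (0.54, [425.0, 210.4, 44.2, 85.6])]
tin_blue [(0.83, [226.3, 253.1, 26.4, 25.3]), (0.23, [377.2, 142.5, 16.9, 21.8])]
reader [(0.69, [255.9, 186.4, 142.7, 71.1])]
console [(0.74, [425.3, 
[... 1494 characters left out ...]
[(0.63, [252.3, 205.2, 14.0, 25.6])]
pepper_mill [(0.65, [263.2, 142.3, 36.1, 49.8]), (0.62, [385.1, 131.8, 11.0, 9.2])]
key_yellow [(0.68, [370.9, 188.9, 27.2, 31.3]), (0.55, [364.6, 131.9, 6.9, 9.3])]
key_blue []
key_green [(0.65, [356.2, 221.9, 28.0, 26.9])]
wrist [[282.4424051451593, 0.0, 315.03541549250053], [0.0, 282.4424051451593, 200.10354750449687], [0.0, 0.0, 1.0]] [[ 0.356 -0.903 -0.242  0.266]
 [-0.935 -0.344 -0.091 -0.488]
 [-0.001  0.259 -0.966  0.385]
 [ 0.     0.     0.     1.   ]]
tin_red []
tin_green []
tin_yellow []
tin_blue []
reader []
console []
tray []
spice_jar []
food_can []
jam_jar []
tea_carton []
salt_shaker []
pepper_mill []
key_yellow []
key_blue []
key_green []
```

```bash
python3 - <<'E'
import cv2
a=cv2.imread('pics/top0.png')[110:310,130:490];cv2.imwrite('pics/top0c.png',cv2.resize(a,(792,440),interpolation=cv2.INTER_CUBIC))
E
```

```text
(no output)
```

View pics/top0c.png

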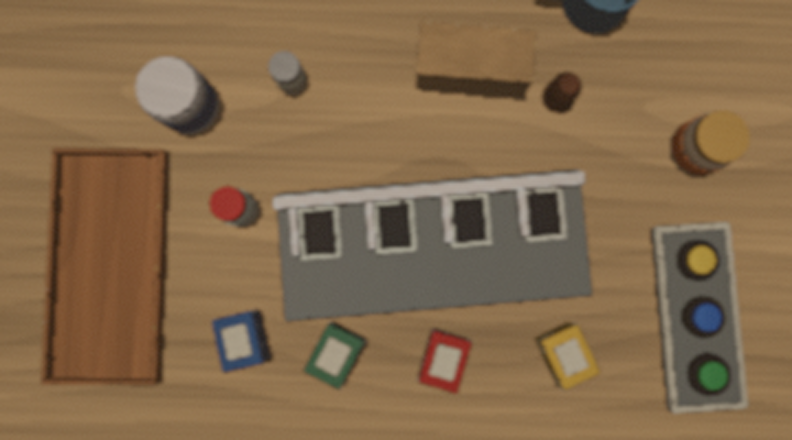

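View pics/side0.png

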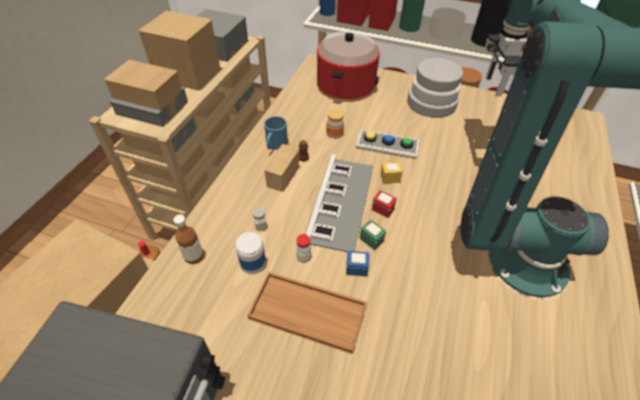

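The top crop shows all four tins in front of the reader: blue (240,342), green (335,355), red (445,360), yellow (568,356). The tray is at left. The console is at right, with yellow, blue and green keys from far to near. The side view agrees. I'll move the wrist over the scene next.

Emit:
servo_tool(
  commands=[0.06,-0.06,-0.05,0,0,4,0.094,0.11,-0.12,-0.085,0,0,8,0.094,0.16,-0.17,-0.085,0,0,12,0.094,0.2,-0.21,-0.085,0,0,16,0.094,0.24,-0.25,-0.085,0,0,20.9,0.094,0.28,-0.3,-0.085,0,0,20.9,0.094,0.32,-0.35,-0.085,0,0,20.9,0.094,0.374,-0.407,-0.085,0,0,20.9,0.094,0.374,-0.407,-0.085,0,0,20.9,0.094,0.374,-0.407,-0.085,0,0,20.9,0.094],
)

```text
time: 3.8
tool_pos: [0.4008, 0.0033, 0.3014]
ee_rot: [-3.141, -0.0, 0.008]
wrist_force: [-0.4, -0.5, -0.3]
width: 0.0941
finger_force: 0.0
```

```bash
python3 - <<'E'
from h import *
s=shot('wrist');cv2.imwrite('pics/w1.png',s['img']);np.save('w1E.npy',s['E'])
E
```

```text
(no output)
```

View pics/w1.png

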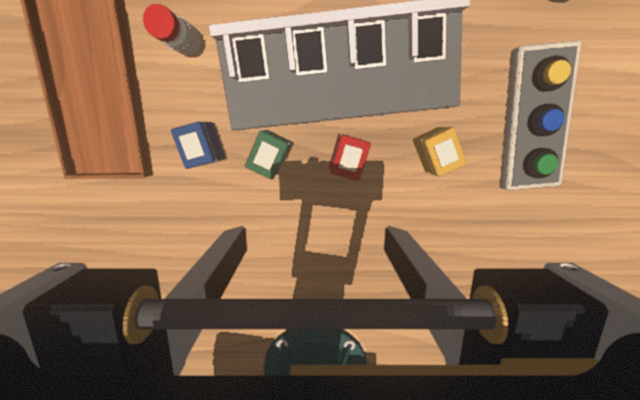

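The wrist view shows the tin lids, with labels at blue (192,146), green (266,153), red (350,155) and yellow (446,151). The reader's front corners are at (232,129) and (460,105), and the keys at (557,71), (551,119) and (545,164).

Emit:
servo_tool(
  commands=[-0.03,0.05,0.02,0,0,0,0.094,-0.06,0.1,0.04,0,0,0,0.094,-0.06,0.1,0.04,0,0,0,0.094,-0.06,0.1,0.04,0,0,0,0.094],
)

```text
time: 4.35
tool_pos: [0.3402, -0.1011, 0.262]
ee_rot: [3.141, -0.001, -0.003]
wrist_force: [0.0, -0.5, -0.0]
width: 0.094
finger_force: 0.0
```

```bash
cat >> h.py <<'E'
TINS=['tin_blue','tin_green','tin_red','tin_yellow']
def fixed(n,E):
    # re-use K of a stored wrist shot
    return dict(img=cv2.imread(n),E=E,camera_matrix=np.array([[282.4424,0,315.0354],[0,282.4424,200.1035],[0,0,1]]))
def labels(s):
    """white lid labels: list of (contour poly px 4x2)"""
    hsv=cv2.cvtColor(s['img'],cv2.COLOR_BGR2HSV)
    out={}
    col={'tin_blue':(100,128),'tin_green':(60,92),'tin_red':(172,186),'tin_yellow':(18,30)}
    h=hsv[...,0].astype(int); sat=hsv[...,1]; v=hsv[...,2]
    white=((sat<75)&(v>150)).astype(np.uint8)
    n,lab,st,ce=cv2.connectedComponentsWithStats(white)
    for i in range(1,n):
        a=st[i,4]
        if not 120<a<6000: continue
        m=(lab==i).astype(np.uint8); ring=cv2.dilate(m,np.ones((9,9)))-cv2.dilate(m,np.ones((3,3)))
        for t,(l,u) in col.items():
            hh=np.where(h<8,h+180,h) if t=='tin_red' else h
            f=((hh>=l)&(hh<=u)&(sat>110)&(ring>0)).sum()/ring.sum()
            if f>0.6 and (t not in out or f>out[t][2]):
                c=max(cv2.findContours(m,cv2.RETR_EXTERNAL,cv2.CHAIN_APPROX_NONE)[0],key=len)[:,0]
                out[t]=(ce[i],c,f)
    return out
def rect(s,c,z):
    W=onz(s,c,z)[:,:2]; (cx,cy),(a,b),ang=cv2.minAreaRect((W*1000).astype(np.float32))
    if a<b: a,b,ang=b,a,ang+90
    ang=(ang+90)%180-90
    return cx,cy,a,b,ang   # mm, yaw of long axis deg
def tri(s1,p1,s2,p2):
    o1,d1=ray(s1,p1);o2,d2=ray(s2,p2)
    A=np.c_[d1[0],-d2[0]];t=np.linalg.lstsq(A,o2-o1,rcond=None)[0]
    a=o1+d1[0]*t[0];b=o2+d2[0]*t[1];return (a+b)/2,np.linalg.norm(a-b)
E
python3 - <<'E'
from h import *
np.set_printoptions(precision=4,suppress=True)
a=fixed('pics/w1.png',np.load('w1E.npy'));b=shot('wrist');cv2.imwrite('pics/w2.png',b['img']);np.save('w2E.npy',b['E'])
la,lb=labels(a),labels(b)
for t in TINS:
    for s,l in((a,la),(b,lb)):
        if t in l: print(t,np.round(l[t][0],1),np.round(rect(s,l[t][1],0.056),1),np.round(onz(s,l[t][0],0.056),4))
    if t in la and t in lb: print('  tri',*tri(a,la[t][0],b,lb[t][0]))
print('front corners',onz(a,[[232,129],[460,105]],0.01),'keys',onz(a,[[557,71],[551,119],[545,164]],0.042))
E
```

```text
tin_red [350.5 156.7] [429.2 -48.8  31.   25.4 -14.3] [[ 0.4299 -0.0488  0.056 ]]
tin_red [272.3 113.2] [428.3 -48.1  33.5  25.3 -15.3] [[ 0.4286 -0.048   0.056 ]]
  tri [ 0.4292 -0.0484  0.056 ] 0.0014859802819788162
tin_yellow [446.1 152.2] [ 437.1 -187.    33.1   25.5   26.8] [[ 0.4373 -0.1871  0.056 ]]
tin_yellow [382.2 105. ] [ 437.7 -186.7   33.1   25.4   26.1] [[ 0.4378 -0.1868  0.056 ]]
  tri [ 0.4376 -0.1864  0.0577] 0.00027406231899691183
front corners [[ 0.4671  0.1345  0.01  ]
 [ 0.5055 -0.2205  0.01  ]] keys [[ 0.5493 -0.3339  0.042 ]
 [ 0.4849 -0.3399  0.042 ]
 [ 0.4194 -0.3454  0.042 ]]
```

View pics/w2.png

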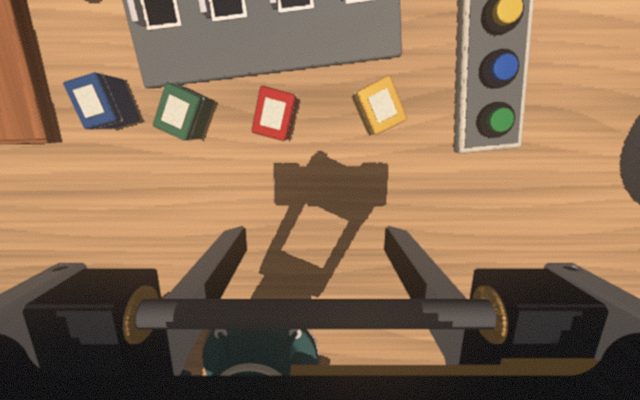

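The second view has red (272,113) and yellow (382,105) agreeing with the first, with lids at 56–58 mm. Blue (90,102) and green (178,113) need looser thresholds. I'll look at the reader from above it.

Emit:
servo_tool(
  commands=[0.05,-0.02,0,0,0,-2,0.094,0.1,-0.04,0,0,0,-4,0.094,0.14,-0.066,0.01,0,0,-6.2,0.094,0.14,-0.066,0.01,0,0,-6.2,0.094,0.14,-0.066,0.01,0,0,-6.2,0.094],
)

```text
time: 5.03
tool_pos: [0.4805, -0.0333, 0.2518]
ee_rot: [3.141, 0.0, 0.11]
wrist_force: [-0.5, 0.1, -0.3]
width: 0.0939
finger_force: 0.0
```

```bash
sed -i "s/sat>110/sat>60/; s/f>0.6/f>0.35/; s/(100,128)/(98,130)/; s/(60,92)/(55,97)/" h.py
python3 - <<'E'
from h import *
np.set_printoptions(precision=4,suppress=True)
a=fixed('pics/w1.png',np.load('w1E.npy'));b=fixed('pics/w2.png',np.load('w2E.npy'));c=shot('wrist');cv2.imwrite('pics/w3.png',c['img']);np.save('w3E.npy',c['E'])
L=[labels(x) for x in(a,b,c)]
for t in TINS:
    for s,l in zip((a,b,c),L):
        if t in l: print(t,np.round(l[t][0],1),np.round(rect(s,l[t][1],0.056),1))
    if t in L[0] and t in L[1]: print('  tri',*tri(a,L[0][t][0],b,L[1][t][0]))
# rectified reader-frame view on plate plane z=.01 : 2.0 px/mm; x up, y left
th=np.deg2rad(6.2);o=np.array([.5609,-.0349]);ux=np.array([np.cos(th),np.sin(th)]);uy=np.array([-ux[1],ux[0]])
out=[(0,0),(799,0),(799,399),(0,399)]
W=[np.r_[o+ux*((200-v)/2)/1000+uy*((400-u)/2)/1000,0.01] for u,v in out]
H=cv2.getPerspectiveTransform(proj(c,W).astype(np.float32),np.array(out,np.float32))
cv2.imwrite('pics/rect3.png',cv2.warpPerspective(c['img'],H,(800,400),flags=cv2.INTER_CUBIC))
E
```

```text
tin_blue [191.1 145.3] [444.4 181.9  35.1  27.4  15.4]
tin_blue [ 88.1 100.5] [444.5 182.6  34.9  27.2  15.3]
tin_blue [149.8 192. ] [444.  182.3  35.8  28.1  14.5]
  tri [0.4447 0.1813 0.0576] 0.00010296244395234562
tin_green [265.6 155.1] [431.   75.1  35.5  27.5 -25.9]
tin_green [174.6 111.4] [430.9  75.5  35.1  27.3 -26.3]
tin_green [230.4 210. ] [430.7  75.2  35.9  27.7 -25.4]
  tri [0.4314 0.0748 0.0576] 0.00022719347051984844
tin_red [350.5 156.7] [429.2 -48.8  31.   25.4 -14.3]
tin_red [272.3 113.2] [428.3 -48.1  33.5  25.3 -15.3]
tin_red [318.7 228.5] [418.  -45.7  25.5  13.3  75.4]
  tri [ 0.4292 -0.0484  0.056 ] 0.0014860214113311002
tin_yellow [446.1 152.2] [ 437.1 -187.    33.1   25.5   26.8]
tin_yellow [382.2 105. ] [ 437.7 -186.7   33.1   25.4   26.1]
tin_yellow [422.8 225.7] [ 437.1 -187.1   33.4   25.6   26.6]
  tri [ 0.4376 -0.1864  0.0577] 0.00027403051644436213
```

View pics/rect3.png

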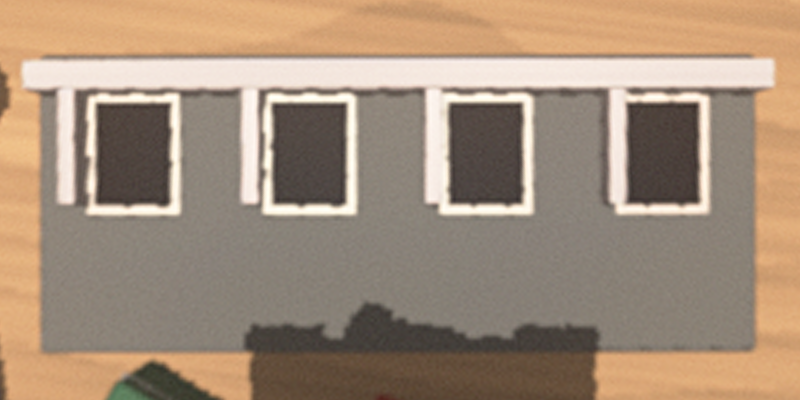

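The rectified reader (2 px/mm) has bay frames centred at u = 133.5, 309.5, 486.5 and 662.5, v = 154. That puts the pitch at 88 mm and confirms a yaw of 6.2°.

```bash
cat >> h.py <<'E'
RO=np.array([.5609,-.0349]); RY=6.2
ux=np.array([np.cos(np.deg2rad(RY)),np.sin(np.deg2rad(RY))]);uy=np.array([-ux[1],ux[0]])
BAY=[RO+ux*.023+uy*y/1000 for y in(133.25,45.25,-43.25,-131.25)]
def bayp(i,dx=0,dy=0): return BAY[i]+ux*dx+uy*dy   # m offsets in reader axes
def seq(calls,start=None):
    """calls: list of lists of (x,y,z,yawdeg); prints tool shifts, mm and deg, each relative to call start"""
    if start is None:
        o=robot.get_obs(); start=(*o['tool_pos'],np.rad2deg(o['ee_rot'][2]))
    for c in calls:
        a=np.deg2rad(start[3]);tx=np.array([np.cos(a),np.sin(a)]);ty=np.array([np.sin(a),-np.cos(a)])
        print('call:')
        for w in c:
            d=np.array(w[:2])-start[:2]
            dz=(start[3]-w[3]+180)%360-180
            print('   ',np.round(1000*np.r_[tx@d,ty@d,start[2]-w[2]],1),round(dz,1))
        start=c[-1]
def place(i,xy,yaw,H=.14):
    p=lambda q,z,y:(q[0],q[1],z,y)
    a=np.array(xy); s=bayp(i,-.012,-.008)
    seq([[p(a,H,yaw),p(a,.037,yaw)],[p(a,.037,yaw),p(a,.10,yaw),p(s,.10,RY),p(s,.049,RY)],
      [p(bayp(i,.003,-.008),.049,RY),p(bayp(i,-.0,.003),.049,RY),p(bayp(i,0,0),.047,RY),p(bayp(i,0,0),H,RY)]])
E
python3 -c "
from h import *
place(0,(.4443,.1822),15.1)"
```

```text
call:
    [ -12.2 -218.6  112.2] -8.8
    [ -12.2 -218.6  215.2] -8.8
call:
    [0. 0. 0.] 0.0
    [  0.   0. -63.] 0.0
    [ 86.3 117.9 -63. ] 8.9
    [ 86.3 117.9 -12. ] 8.9
call:
    [15.  0.  0.] 0.0
    [ 12. -11.   0.] 0.0
    [12. -8.  2.] 0.0
    [ 12.  -8. -91.] 0.0
```

Emit:
servo_tool(
  commands=[-0.004,-0.06,0.03,0,0,-4,0.094,-0.008,-0.12,0.06,0,0,-8.8,0.094,-0.012,-0.18,0.09,0,0,-8.8,0.094,-0.0122,-0.2186,0.112,0,0,-8.8,0.094,-0.0122,-0.2186,0.112,0,0,-8.8,0.094,-0.0122,-0.2186,0.165,0,0,-8.8,0.094,-0.0122,-0.2186,0.215,0,0,-8.8,0.094,-0.0122,-0.2186,0.215,0,0,-8.8,0.094,-0.0122,-0.2186,0.215,0,0,-8.8,0.03,-0.0122,-0.2186,0.215,0,0,-8.8,0.03],
)

```text
time: 6.32
tool_pos: [0.4471, 0.182, 0.0397]
ee_rot: [3.141, -0.006, 0.261]
wrist_force: [-0.3, -0.1, 0.7]
width: 0.0776
finger_force: 0.0
```

Emit:
servo_tool(
  commands=[0,0,0,0,0,0,0.03,0,0,0,0,0,0,0.03,0,0,-0.063,0,0,0,0.03,0.04,0.05,-0.063,0,0,4,0.03,0.0863,0.09,-0.063,0,0,8.9,0.03,0.0863,0.118,-0.063,0,0,8.9,0.03,0.0863,0.118,-0.063,0,0,8.9,0.03,0.0863,0.118,-0.012,0,0,8.9,0.03,0.0863,0.118,-0.012,0,0,8.9,0.03],
)

```text
time: 7.45
tool_pos: [0.5542, 0.091, 0.0444]
ee_rot: [-3.141, 0.01, 0.107]
wrist_force: [0.7, -0.7, -0.4]
width: 0.0301
finger_force: 0.0
```

The fingers close at about 65 mm/s, so I lifted before they had gripped. I'll go back with a smaller opening and more closing rows.

```bash
python3 -c "
from h import *
s=shot('wrist');cv2.imwrite('pics/w4.png',s['img'])
l=labels(s)
for t in l: print(t,np.round(rect(s,l[t][1],0.056),1))
place(0,(.4443,.1822),15.1)"
```

```text
tin_blue [454.3 190.7  17.3   9.2 -75. ]
call:
    [-101.6 -102.7  -93. ] -8.9
    [-101.6 -102.7   10. ] -8.9
call:
    [0. 0. 0.] 0.0
    [  0.   0. -63.] 0.0
    [ 86.3 117.9 -63. ] 8.9
    [ 86.3 117.9 -12. ] 8.9
call:
    [15.  0.  0.] 0.0
    [ 12. -11.   0.] 0.0
    [12. -8.  2.] 0.0
    [ 12.  -8. -91.] 0.0
```

Emit:
servo_tool(
  commands=[0,0,-0.05,0,0,0,0.07,-0.03,-0.03,-0.093,0,0,-4,0.07,-0.07,-0.07,-0.093,0,0,-8.9,0.07,-0.1016,-0.1027,-0.093,0,0,-8.9,0.07,-0.1016,-0.1027,-0.093,0,0,-8.9,0.07,-0.1016,-0.1027,-0.04,0,0,-8.9,0.07,-0.1016,-0.1027,0.009,0,0,-8.9,0.07,-0.1016,-0.1027,0.009,0,0,-8.9,0.07,-0.1016,-0.1027,0.009,0,0,-8.9,0.03,-0.1016,-0.1027,0.009,0,0,-8.9,0.03],
)

```text
time: 8.75
tool_pos: [0.4491, 0.182, 0.0426]
ee_rot: [3.141, -0.006, 0.262]
wrist_force: [0.7, 0.0, 0.2]
width: 0.0538
finger_force: 0.0
```

Emit:
servo_tool(
  commands=[0,0,0,0,0,0,0.03,0,0,0,0,0,0,0.03,0,0,0,0,0,0,0.03],
)

```text
time: 9.12
tool_pos: [0.4485, 0.1822, 0.0419]
ee_rot: [-3.141, -0.005, 0.262]
wrist_force: [0.2, 0.3, 6.7]
width: 0.0458
finger_force: 30.0
```

```bash
cat >> h.py <<'E'
P=lambda q,z,y:(q[0],q[1],z,y)
def carry(i,offx,g,H=.13):
    """held now; offx = TCP ahead of tin centre (m), g = TCP z at grasp"""
    o=robot.get_obs();x,y,z=o['tool_pos'];yaw=np.rad2deg(o['ee_rot'][2]);L=g+.010+.0015
    s=bayp(i,-.012+offx,-.008)
    seq([[(x,y,z+.06,yaw),P(s,z+.06,RY),P(s,L,RY)],
     [P(bayp(i,.003+offx,-.008),L,RY),P(bayp(i,offx,.003),L,RY),P(bayp(i,offx,.001),L-.002,RY)]])
def pick(xy,yaw,start=None,H=.14): seq([[P(xy,H,yaw),P(xy,.037,yaw)]],start)
E
python3 -c "
from h import *
carry(0,.004,.042)"
```

```text
call:
    [  0.   0. -60.] 0.0
    [ 86.4 117.3 -60. ] 8.8
    [ 86.4 117.3 -11.6] 8.8
call:
    [15. -0.  0.] 0.0
    [ 12. -11.   0.] 0.0
    [12. -9.  2.] 0.0
```

Emit:
servo_tool(
  commands=[0,0,-0.06,0,0,0,0.03,0.04,0.05,-0.06,0,0,4.4,0.03,0.07,0.09,-0.06,0,0,8.8,0.03,0.0864,0.117,-0.06,0,0,8.8,0.03,0.0864,0.117,-0.06,0,0,8.8,0.03,0.0864,0.117,-0.03,0,0,8.8,0.03,0.0864,0.117,-0.012,0,0,8.8,0.03,0.0864,0.117,-0.012,0,0,8.8,0.03,0.0864,0.117,-0.012,0,0,8.8,0.03,0.0864,0.117,-0.012,0,0,8.8,0.03],
)

```text
time: 10.38
tool_pos: [0.5601, 0.0911, 0.0514]
ee_rot: [3.142, 0.0, 0.109]
wrist_force: [0.2, -0.3, -2.1]
width: 0.0463
finger_force: 30.0
```

Emit:
servo_tool(
  commands=[0.006,0,0,0,0,0,0.03,0.011,0,0,0,0,0,0.03,0.015,0,0,0,0,0,0.03,0.015,0,0,0,0,0,0.03],
)

```text
time: 10.88
tool_pos: [0.5753, 0.0924, 0.0512]
ee_rot: [3.141, 0.001, 0.108]
wrist_force: [0.4, -0.3, -2.7]
width: 0.0457
finger_force: 30.0
```

Emit:
servo_tool(
  commands=[0,-0.004,0,0,0,0,0.03,0,-0.008,0,0,0,0,0.03,0,-0.011,0,0,0,0,0.03,0,-0.011,0,0,0,0,0.03],
)

```text
time: 11.38
tool_pos: [0.5743, 0.1017, 0.0515]
ee_rot: [3.137, -0.0, 0.109]
wrist_force: [0.1, -6.3, -1.9]
width: 0.046
finger_force: 30.0
```

Emit:
servo_tool(
  commands=[0.003,0,0,0,0,0,0.03,0.006,0,0,0,0,0,0.03,0.006,0,0,0,0,0,0.03],
)

```text
time: 11.75
tool_pos: [0.5749, 0.1018, 0.0509]
ee_rot: [3.138, 0.013, 0.109]
wrist_force: [-12.4, -5.7, 4.8]
width: 0.0458
finger_force: 30.0
```

Emit:
servo_tool(
  commands=[-0.003,0.001,0.001,0,0,0,0.03,-0.003,0.001,0.002,0,0,0,0.03,-0.003,0.001,0.002,0,0,0,0.065,-0.003,0.001,0.002,0,0,0,0.065,-0.003,0.001,0.002,0,0,0,0.065,-0.003,0.001,0.002,0,0,0,0.065,-0.003,0.001,-0.05,0,0,0,0.065,-0.003,0.001,-0.09,0,0,0,0.065,-0.003,0.001,-0.09,0,0,0,0.065],
)

```text
time: 12.88
tool_pos: [0.5799, 0.103, 0.1463]
ee_rot: [3.141, -0.01, 0.108]
wrist_force: [-0.6, 0.3, 0.5]
width: 0.065
finger_force: 0.0
```

```bash
cat >> h.py <<'E'
def rr(w):  # world xy mm -> reader frame mm rel. guess origin
    d=np.array(w)/1000-RO; return np.round(1000*np.r_[d@ux,d@uy],1)
def look(z=.056):
    s=shot('wrist');l=labels(s)
    for t in TINS:
        if t in l:
            for zz in(.056,.066):
                r=rect(s,l[t][1],zz); print(t,zz,np.round(r,1),'reader',rr(r[:2]))
    return s
E
python3 -c "
from h import *
look();pick((.4310,.0752),-25.9)"
```

```text
tin_green 0.056 [430.2  75.   35.6  27.5 -25.3] reader [-118.   123.3]
tin_green 0.066 [438.8  76.3  34.2  26.5 -25.3] reader [-109.4  123.7]
call:
    [-149.5   11.6    3.4] 32.1
    [-149.5   11.6  106.4] 32.1
```

Emit:
servo_tool(
  commands=[-0.05,0.004,0.003,0,0,10,0.07,-0.1,0.008,0.003,0,0,20,0.07,-0.1495,0.0116,0.003,0,0,30,0.07,-0.1495,0.0116,0.003,0,0,32.1,0.07,-0.1495,0.0116,0.003,0,0,32.1,0.07,-0.1495,0.0116,0.003,0,0,32.1,0.07,-0.1495,0.0116,0.055,0,0,32.1,0.07,-0.1495,0.0116,0.106,0,0,32.1,0.07,-0.1495,0.0116,0.106,0,0,32.1,0.07,-0.1495,0.0116,0.106,0,0,32.1,0.07],
)

```text
time: 14.18
tool_pos: [0.4316, 0.0752, 0.037]
ee_rot: [-3.141, -0.002, -0.452]
wrist_force: [0.7, -0.4, 0.6]
width: 0.0702
finger_force: 0.0
```

Emit:
servo_tool(
  commands=[0,0,0,0,0,0,0.03,0,0,0,0,0,0,0.03,0,0,0,0,0,0,0.03,0,0,0,0,0,0,0.03,0,0,0,0,0,0,0.03],
)

```text
time: 14.8
tool_pos: [0.4309, 0.0752, 0.0368]
ee_rot: [-3.14, -0.002, -0.452]
wrist_force: [-0.3, -0.6, 6.8]
width: 0.046
finger_force: 30.0
```

```bash
cat >> h.py <<'E'
def held(i,xy):
    o=robot.get_obs();yaw=o['ee_rot'][2];off=(o['tool_pos'][:2]-np.array(xy))@[np.cos(yaw),np.sin(yaw)]
    print('off',round(off,4),'force',o['finger_force'],o['width']); carry(i,off,o['tool_pos'][2])
E
python3 -c "
from h import *
held(1,(.4310,.0752))"
```

```text
off -0.0001 force 29.998786747455597 0.04595810368258458
call:
    [  0.   0. -60.] 0.0
    [154.5   4.9 -60. ] -32.1
    [154.5   4.9 -11.5] -32.1
call:
    [15. -0.  0.] 0.0
    [ 12. -11.   0.] 0.0
    [12. -9.  2.] 0.0
```

Emit:
servo_tool(
  commands=[0,0,-0.06,0,0,0,0.03,0.05,0.002,-0.06,0,0,-10,0.03,0.1,0.004,-0.06,0,0,-20,0.03,0.1545,0.0049,-0.06,0,0,-30,0.03,0.1545,0.0049,-0.06,0,0,-32.1,0.03,0.1545,0.0049,-0.06,0,0,-32.1,0.03,0.1545,0.0049,-0.03,0,0,-32.1,0.03,0.1545,0.0049,-0.0115,0,0,-32.1,0.03,0.1545,0.0049,-0.0115,0,0,-32.1,0.03,0.1545,0.0049,-0.0115,0,0,-32.1,0.03],
)

```text
time: 16.05
tool_pos: [0.5661, 0.0035, 0.047]
ee_rot: [3.142, 0.0, 0.108]
wrist_force: [-0.3, 0.3, -1.1]
width: 0.0457
finger_force: 30.0
```

Emit:
servo_tool(
  commands=[0.006,0,0,0,0,0,0.03,0.012,0,0,0,0,0,0.03,0.018,0,0,0,0,0,0.03,0.018,0,0,0,0,0,0.03,0.016,-0.004,0,0,0,0,0.03,0.016,-0.008,0,0,0,0,0.03,0.016,-0.011,0,0,0,0,0.03,0.016,-0.011,0,0,0,0,0.03,0.018,-0.011,0,0,0,0,0.03],
)

```text
time: 17.18
tool_pos: [0.5801, 0.0139, 0.0462]
ee_rot: [3.138, 0.009, 0.108]
wrist_force: [-11.4, -6.4, 4.0]
width: 0.0461
finger_force: 30.0
```

Emit:
servo_tool(
  commands=[-0.003,0.001,0.001,0,0,0,0.03,-0.003,0.001,0.002,0,0,0,0.03,-0.003,0.001,0.002,0,0,0,0.065,-0.003,0.001,0.002,0,0,0,0.065,-0.003,0.001,0.002,0,0,0,0.065,-0.003,0.001,0.002,0,0,0,0.065,-0.003,0.001,-0.05,0,0,0,0.065,-0.003,0.001,-0.095,0,0,0,0.065,-0.003,0.001,-0.095,0,0,0,0.065,-0.003,0.001,-0.095,0,0,0,0.065],
)

```text
time: 18.42
tool_pos: [0.5801, 0.0148, 0.1412]
ee_rot: [-3.141, 0.001, 0.108]
wrist_force: [0.3, -0.6, -0.5]
width: 0.0656
finger_force: 0.0
```

```bash
python3 -c "
from h import *
look();pick((.4290,-.0486),-15)"
```

```text
tin_blue 0.056 [565.4 104.8  37.4  26.6   5.9] reader [ 19.6 138.4]
tin_blue 0.066 [568.9 101.6  36.   25.6   5.9] reader [ 22.7 134.8]
tin_red 0.056 [429.2 -40.   33.8   9.2 -14.6] reader [-131.4    9.1]
tin_red 0.066 [438.1 -37.6  32.5   8.8 -14.6] reader [-122.4   10.6]
call:
    [-156.5   46.8    0.2] 21.2
    [-156.5   46.8  103.2] 21.2
```

Emit:
servo_tool(
  commands=[-0.05,0.015,0,0,0,10,0.07,-0.1,0.03,0,0,0,20,0.07,-0.1565,0.0468,0,0,0,21.2,0.07,-0.1565,0.0468,0,0,0,21.2,0.07,-0.1565,0.0468,0,0,0,21.2,0.07,-0.1565,0.0468,0.052,0,0,21.2,0.07,-0.1565,0.0468,0.103,0,0,21.2,0.07,-0.1565,0.0468,0.103,0,0,21.2,0.07,-0.1565,0.0468,0.103,0,0,21.2,0.07],
)

```text
time: 19.6
tool_pos: [0.4318, -0.0487, 0.0403]
ee_rot: [-3.142, -0.002, -0.261]
wrist_force: [0.9, -0.8, -0.1]
width: 0.0699
finger_force: 0.0
```

Emit:
servo_tool(
  commands=[0,0,0,0,0,0,0.03,0,0,0,0,0,0,0.03,0,0,0,0,0,0,0.03,0,0,0,0,0,0,0.03,0,0,0,0,0,0,0.03],
)

```text
time: 20.23
tool_pos: [0.4309, -0.0488, 0.0402]
ee_rot: [-3.141, -0.003, -0.262]
wrist_force: [-0.4, 0.9, 6.2]
width: 0.0458
finger_force: 30.0
```

```bash
python3 -c "
from h import *
held(2,(.4290,-.0486))"
```

```text
off 0.0019 force 30.001247227191925 0.04584665913210692
call:
    [  0.   0. -60.] 0.0
    [152.5  -3.9 -60. ] -21.2
    [152.5  -3.9 -11.5] -21.2
call:
    [15.  0.  0.] 0.0
    [ 12. -11.   0.] 0.0
    [12. -9.  2.] 0.0
```

Emit:
servo_tool(
  commands=[0,0,-0.06,0,0,0,0.03,0.05,-0.002,-0.06,0,0,-10,0.03,0.1,-0.003,-0.06,0,0,-20,0.03,0.1525,-0.004,-0.06,0,0,-21.2,0.03,0.1525,-0.004,-0.06,0,0,-21.2,0.03,0.1525,-0.004,-0.06,0,0,-21.2,0.03,0.1525,-0.004,-0.03,0,0,-21.2,0.03,0.1525,-0.004,-0.0115,0,0,-21.2,0.03,0.1525,-0.004,-0.0115,0,0,-21.2,0.03,0.1525,-0.004,-0.0115,0,0,-21.2,0.03],
)

```text
time: 21.48
tool_pos: [0.5778, -0.0842, 0.0507]
ee_rot: [3.141, -0.0, 0.108]
wrist_force: [-0.7, 0.2, -1.6]
width: 0.0459
finger_force: 30.0
```

Emit:
servo_tool(
  commands=[0.006,0,0,0,0,0,0.03,0.012,0,0,0,0,0,0.03,0.018,0,0,0,0,0,0.03,0.018,0,0,0,0,0,0.03,0.016,-0.004,0,0,0,0,0.03,0.016,-0.008,0,0,0,0,0.03,0.016,-0.011,0,0,0,0,0.03,0.016,-0.011,0,0,0,0,0.03,0.018,-0.011,0,0,0,0,0.03],
)

```text
time: 22.6
tool_pos: [0.5926, -0.0733, 0.05]
ee_rot: [3.138, 0.007, 0.109]
wrist_force: [-10.3, -6.7, 0.7]
width: 0.0459
finger_force: 30.0
```

Emit:
servo_tool(
  commands=[-0.003,0.001,0.001,0,0,0,0.03,-0.003,0.001,0.002,0,0,0,0.03,-0.003,0.001,0.002,0,0,0,0.065,-0.003,0.001,0.002,0,0,0,0.065,-0.003,0.001,0.002,0,0,0,0.065,-0.003,0.001,0.002,0,0,0,0.065,-0.003,0.001,-0.05,0,0,0,0.065,-0.003,0.001,-0.092,0,0,0,0.065,-0.003,0.001,-0.092,0,0,0,0.065,-0.003,0.001,-0.092,0,0,0,0.065],
)

```text
time: 23.85
tool_pos: [0.5917, -0.0726, 0.1416]
ee_rot: [-3.141, 0.001, 0.108]
wrist_force: [0.0, -0.6, -1.0]
width: 0.0649
finger_force: 0.0
```

```bash
python3 -c "
from h import *
look();pick((.4373,-.1869),26.5)"
```

```text
tin_blue 0.056 [564.7 107.6  36.7  28.6   6.2] reader [ 19.2 141.3]
tin_blue 0.066 [568.7 100.8  35.2  27.5   6.2] reader [ 22.4 134.1]
tin_green 0.056 [575.   17.5  35.7  25.9   6.3] reader [19.7 50.6]
tin_green 0.066 [578.6  14.2  34.3  24.9   6.3] reader [22.9 46.9]
tin_yellow 0.056 [ 434.7 -181.1   32.6   13.6   27.9] reader [-141.2 -131.7]
tin_yellow 0.066 [ 443.8 -176.5   31.3   13.1   27.9] reader [-131.7 -128.1]
call:
    [-165.3   97.1    0.6] -20.3
    [-165.3   97.1  103.6] -20.3
```

Emit:
servo_tool(
  commands=[-0.05,0.03,0,0,0,-10,0.07,-0.1,0.06,0,0,0,-20,0.07,-0.14,0.09,0,0,0,-20.3,0.07,-0.1653,0.0971,0,0,0,-20.3,0.07,-0.1653,0.0971,0,0,0,-20.3,0.07,-0.1653,0.0971,0,0,0,-20.3,0.07,-0.1653,0.0971,0.052,0,0,-20.3,0.07,-0.1653,0.0971,0.103,0,0,-20.3,0.07,-0.1653,0.0971,0.103,0,0,-20.3,0.07,-0.1653,0.0971,0.103,0,0,-20.3,0.07],
)

```text
time: 25.15
tool_pos: [0.4398, -0.1873, 0.0409]
ee_rot: [3.14, -0.001, 0.464]
wrist_force: [0.3, -0.7, 0.4]
width: 0.0701
finger_force: 0.0
```

Emit:
servo_tool(
  commands=[0,0,0,0,0,0,0.03,0,0,0,0,0,0,0.03,0,0,0,0,0,0,0.03,0,0,0,0,0,0,0.03,0,0,0,0,0,0,0.03],
)

```text
time: 25.78
tool_pos: [0.4389, -0.1872, 0.0408]
ee_rot: [3.14, -0.001, 0.462]
wrist_force: [-0.9, 0.9, 4.2]
width: 0.0458
finger_force: 30.0
```

```bash
python3 -c "
from h import *
held(3,(.4373,-.1869))"
```

```text
off 0.0013 force 30.002185106277466 0.045755572620541585
call:
    [  0.   0. -60.] 0.0
    [140.4  52.9 -60. ] 20.3
    [140.4  52.9 -11.5] 20.3
call:
    [15. -0.  0.] 0.0
    [ 12. -11.   0.] 0.0
    [12. -9.  2.] 0.0
```

Emit:
servo_tool(
  commands=[0,0,-0.06,0,0,0,0.03,0.05,0.02,-0.06,0,0,10,0.03,0.1,0.04,-0.06,0,0,20,0.03,0.1404,0.053,-0.06,0,0,20.3,0.03,0.1404,0.053,-0.06,0,0,20.3,0.03,0.1404,0.053,-0.06,0,0,20.3,0.03,0.1404,0.053,-0.03,0,0,20.3,0.03,0.1404,0.053,-0.0115,0,0,20.3,0.03,0.1404,0.053,-0.0115,0,0,20.3,0.03,0.1404,0.053,-0.0115,0,0,20.3,0.03],
)

```text
time: 27.02
tool_pos: [0.587, -0.1721, 0.051]
ee_rot: [3.142, 0.0, 0.108]
wrist_force: [0.7, -0.4, -2.5]
width: 0.0457
finger_force: 30.0
```

Emit:
servo_tool(
  commands=[0.006,0,0,0,0,0,0.03,0.012,0,0,0,0,0,0.03,0.018,0,0,0,0,0,0.03,0.018,0,0,0,0,0,0.03,0.016,-0.004,0,0,0,0,0.03,0.016,-0.008,0,0,0,0,0.03,0.016,-0.011,0,0,0,0,0.03,0.016,-0.011,0,0,0,0,0.03,0.018,-0.011,0,0,0,0,0.03],
)

```text
time: 28.15
tool_pos: [0.6003, -0.1611, 0.0501]
ee_rot: [3.139, 0.011, 0.108]
wrist_force: [-11.1, -3.9, 3.4]
width: 0.0459
finger_force: 30.0
```

Emit:
servo_tool(
  commands=[-0.003,0.001,0.001,0,0,0,0.03,-0.003,0.001,0.002,0,0,0,0.03,-0.003,0.001,0.002,0,0,0,0.065,-0.003,0.001,0.002,0,0,0,0.065,-0.003,0.001,0.002,0,0,0,0.065,-0.003,0.001,0.002,0,0,0,0.065,-0.003,0.001,-0.05,0,0,0,0.065,-0.003,0.001,-0.092,0,0,0,0.065,-0.003,0.001,-0.092,0,0,0,0.065,-0.003,0.001,-0.092,0,0,0,0.065],
)

```text
time: 29.4
tool_pos: [0.601, -0.1602, 0.1421]
ee_rot: [-3.141, 0.001, 0.108]
wrist_force: [0.2, 0.2, -0.8]
width: 0.0649
finger_force: 0.0
```

Emit:
servo_tool(
  commands=[-0.05,-0.03,-0.05,0,0,0,0,-0.1,-0.07,-0.1,0,0,0,0,-0.146,-0.11,-0.12,0,0,0,0,-0.146,-0.138,-0.12,0,0,0,0,-0.146,-0.138,-0.12,0,0,0,0,-0.146,-0.138,-0.12,0,0,0,0],
)

```text
time: 30.15
tool_pos: [0.441, -0.039, 0.2611]
ee_rot: [-3.141, 0.003, 0.109]
wrist_force: [-0.3, -0.4, -0.4]
width: 0.0082
finger_force: 0.0
```

```bash
python3 - <<'E'
from h import *
c=look();cv2.imwrite('pics/w5.png',c['img'])
print(onz(c,[[0,0]],0.0))
out=[(0,0),(799,0),(799,399),(0,399)]
W=[np.r_[RO+ux*((200-v)/2)/1000+uy*((400-u)/2)/1000,0.066] for u,v in out]
H=cv2.getPerspectiveTransform(proj(c,W).astype(np.float32),np.array(out,np.float32))
cv2.imwrite('pics/rect5.png',cv2.warpPerspective(c['img'],H,(800,400),flags=cv2.INTER_CUBIC))
E
```

```text
tin_blue 0.056 [571.5 104.1  35.5  27.7   6.1] reader [ 25.6 137. ]
tin_blue 0.066 [570.  100.4  34.5  26.9   6.1] reader [ 23.7 133.5]
tin_green 0.056 [581.2  13.9  35.5  28.1   6.1] reader [25.5 46.3]
tin_green 0.066 [579.5  12.7  34.5  27.4   6.1] reader [23.6 45.3]
tin_red 0.056 [590.9 -76.   33.2  26.8   6.1] reader [ 25.4 -44.1]
tin_red 0.066 [588.9 -74.8  32.4  26.1   6.1] reader [ 23.6 -42.7]
tin_yellow 0.056 [ 600.7 -166.1   33.2   26.5    6.1] reader [  25.3 -134.7]
tin_yellow 0.066 [ 598.4 -162.5   32.3   25.8    6.1] reader [  23.5 -130.9]
[[0.62736785 0.39971377 0.        ]]
```

View pics/rect5.png

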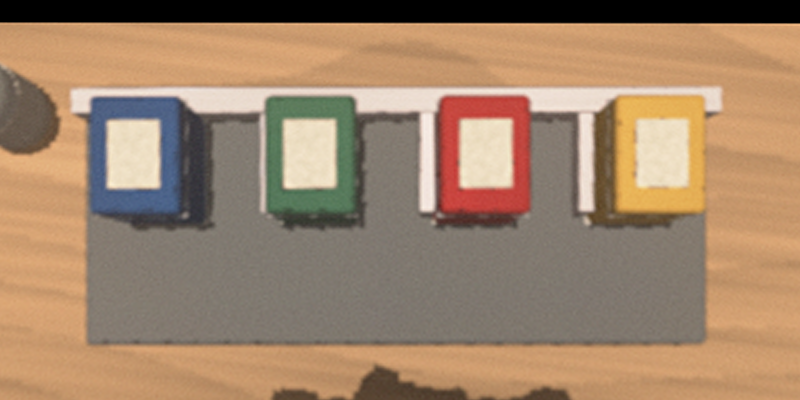

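View pics/w5.png

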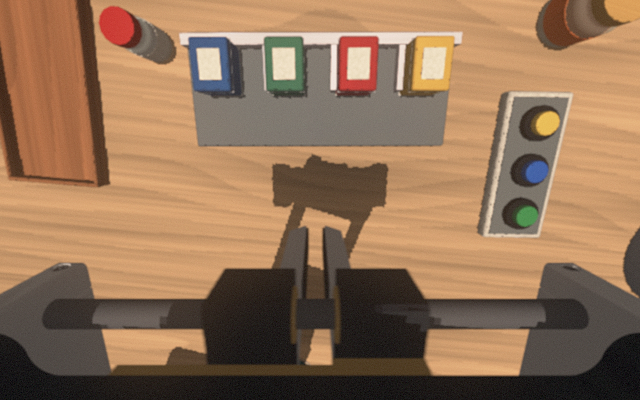

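All four tins stand home at reader coordinates x ≈ 23.6 and y 133.5, 45.3, −42.7, −130.9, with yaw 6.1°. The keys appear at yellow (545,123), blue (536,171) and green (526,214). Next I'll measure the keys.

```bash
cat >> h.py <<'E'
def keys(s):
    b=cv2.GaussianBlur(s['img'],(3,3),0);hsv=cv2.cvtColor(b,cv2.COLOR_BGR2HSV);h,sa,v=[hsv[...,i].astype(int) for i in range(3)]
    out={}
    for k,(l,u,vm) in dict(yellow=(20,30,170),blue=(105,122,130),green=(50,80,90)).items():
        m=((h>=l)&(h<=u)&(sa>120)&(v>vm)).astype(np.uint8)
        n,lab,st,ce=cv2.connectedComponentsWithStats(m)
        c=[i for i in range(1,n) if 200<st[i,4]<1500 and 0.6<st[i,2]/st[i,3]<1.6 and onz(s,ce[i],.042)[0,1]<-.27]
        out[k]=[(ce[i],st[i,4]) for i in c]
    return out
E
python3 - <<'E'
from h import *
np.set_printoptions(precision=4,suppress=True)
a=fixed('pics/w1.png',np.load('w1E.npy'));b=fixed('pics/w2.png',np.load('w2E.npy'));c=shot('wrist')
ka,kb,kc=keys(a),keys(b),keys(c)
for k in ka:
    print(k,[[(np.round(onz(s,e[0],.042),4).tolist(),e[1]) for e in q[k]] for s,q in((a,ka),(b,kb),(c,kc))])
    if ka[k] and kc[k]: print(tri(a,ka[k][0][0],c,kc[k][0][0]))
seq([[(.55,-.334,.09,6)]])
E
```

```text
yellow [[([[0.5489, -0.3366, 0.042]], np.int32(379))], [([[0.5473, -0.3365, 0.042]], np.int32(470))], [([[0.549, -0.3364, 0.042]], np.int32(406))]]
(array([ 0.5491, -0.3373,  0.041 ]), np.float64(0.00021194480427020514))
blue [[([[0.4843, -0.3425, 0.042]], np.int32(326))], [([[0.4847, -0.3429, 0.042]], np.int32(463))], [([[0.4846, -0.3424, 0.042]], np.int32(346))]]
(array([ 0.4844, -0.345 ,  0.0389]), np.float64(4.9299031853314e-05))
green [[], [], []]
call:
    [ 76.5 304.4 170.9] 0.2
```

Emit:
servo_tool(
  commands=[0.015,0.06,0.02,0,0,0,0,0.03,0.12,0.05,0,0,0,0,0.045,0.18,0.08,0,0,0,0,0.06,0.24,0.12,0,0,0,0,0.0752,0.29,0.15,0,0,0,0,0.0752,0.3074,0.18,0,0,0,0,0.0752,0.3074,0.191,0,0,0,0,0.0752,0.3074,0.191,0,0,0,0,0.0752,0.3074,0.191,0,0,0,0],
)

```text
time: 31.38
tool_pos: [0.5501, -0.3361, 0.0738]
ee_rot: [3.14, -0.002, 0.109]
wrist_force: [1.0, -0.6, -0.1]
width: 0.0005
finger_force: 0.0
```

```bash
python3 -c "
from h import *
y=6.2
A=(.549,-.3365);B=(.4845,-.3425);G=(.420,-.3485)
seq([[P(A,.07,y),P(A,.045,y)],[P(B,.07,y),P(B,.045,y)],[P(G,.07,y)]])
s=shot('wrist');cv2.imwrite('pics/w6.png',s['img'])
l=labels(s)
for t in l: print(t,rr(rect(s,l[t][1],.066)[:2]))"
```

```text
call:
    [-1.2  0.3  3.8] 0.0
    [-1.2  0.3 28.8] 0.0
call:
    [-64.8  -1.  -25. ] 0.0
    [-64.8  -1.    0. ] 0.0
call:
    [-64.8  -1.  -25. ] 0.0
tin_yellow [  24.  -129.9]
```

View pics/w6.png

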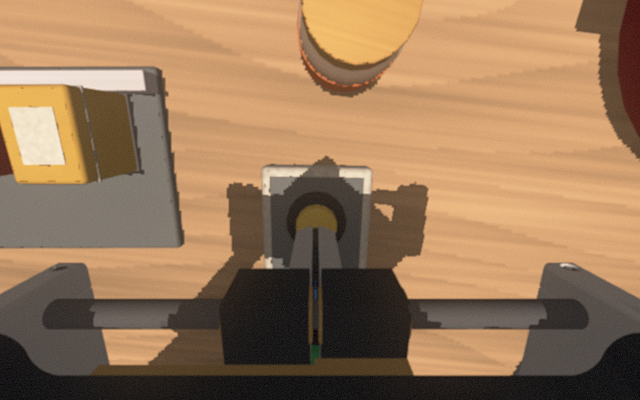

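The fingertips are over the yellow cap at (317,220), centred. I'll press it.

Emit:
servo_tool(
  commands=[-0.001,0,0.012,0,0,0,0,-0.001,0,0.02,0,0,0,0,-0.001,0,0.026,0,0,0,0,-0.001,0,0.029,0,0,0,0,-0.001,0,0.029,0,0,0,0,-0.001,0,0.029,0,0,0,0],
)

```text
time: 32.17
tool_pos: [0.5485, -0.3361, 0.0471]
ee_rot: [3.141, -0.001, 0.109]
wrist_force: [-4.9, 4.4, 15.6]
width: 0.0005
finger_force: 7.6
```

Emit:
servo_tool(
  commands=[0,0,-0.025,0,0,0,0,0,0,-0.04,0,0,0,0,-0.03,0,-0.04,0,0,0,0,-0.0648,-0.001,-0.04,0,0,0,0,-0.0648,-0.001,-0.025,0,0,0,0,-0.0648,-0.001,-0.025,0,0,0,0],
)

```text
time: 32.92
tool_pos: [0.4831, -0.3416, 0.0658]
ee_rot: [-3.139, 0.002, 0.108]
wrist_force: [1.1, 0.9, -0.4]
width: 0.0008
finger_force: 0.0
```

```bash
cat >> h.py <<'E'
def chk():
    o=robot.get_obs();print(np.round(o['tool_pos'],4),o['time'])
    for n in('top','side'):
        s=shot(n);hsv=cv2.cvtColor(s['img'],cv2.COLOR_BGR2HSV)
        w=((hsv[...,1]<75)&(hsv[...,2]>130)).astype(np.uint8)
        for i,t in enumerate(TINS):
            r=spotter.trace(t,s)
            if r:
                m=r[0]['region']; ys,xs=np.nonzero(m); q=(w>0)&m
                yy,xx=np.nonzero(q); 
                print(n,t,round(r[0]['conf'],2),'box-mid',rr(1000*onz(s,[xs.mean(),ys.mean()],.05)[0,:2]),'label',rr(1000*onz(s,[xx.mean(),yy.mean()],.066)[0,:2]) if len(xx)>8 else None)
E
python3 -c "
from h import *
chk()"
```

```text
[ 0.4831 -0.3416  0.0658] 32.925
top tin_blue 0.72 box-mid [ 25.1 136.6] label [ 26.2 137.4]
top tin_green 0.91 box-mid [25.1 48.8] label [26.4 50.1]
top tin_red 0.72 box-mid [ 24.3 -39.1] label [ 24.5 -37.6]
top tin_yellow 0.7 box-mid [  24.3 -126.3] label [  24.8 -124.5]
side tin_blue 0.9 box-mid [ 25.8 142.4] label [ 28.4 143.8]
side tin_green 0.75 box-mid [26.7 52.4] label [30.4 53.7]
side tin_red 0.61 box-mid [206.5 -46.2] label None
side tin_yellow 0.82 box-mid [  28.7 -122.4] label [  33.3 -112.2]
```

Emit:
servo_tool(
  commands=[0,0,0.01,0,0,0,0,0,0,0.018,0,0,0,0,0,0,0.024,0,0,0,0,0,0,0.026,0,0,0,0,0,0,0.026,0,0,0,0,0,0,0.026,0,0,0,0],
)

```text
time: 34.17
tool_pos: [0.4839, -0.3426, 0.0469]
ee_rot: [3.14, -0.001, 0.108]
wrist_force: [-6.7, 5.6, 21.0]
width: 0.0002
finger_force: 10.3
```

Emit:
servo_tool(
  commands=[0,0,-0.025,0,0,0,0,0,0,-0.04,0,0,0,0,-0.03,0,-0.04,0,0,0,0,-0.0648,-0.001,-0.04,0,0,0,0,-0.0648,-0.001,-0.025,0,0,0,0,-0.0648,-0.001,-0.025,0,0,0,0,-0.0648,-0.001,-0.025,0,0,0,0],
)

```text
time: 35.05
tool_pos: [0.4199, -0.3483, 0.0665]
ee_rot: [-3.141, 0.0, 0.109]
wrist_force: [-0.5, 0.3, 0.3]
width: 0.0008
finger_force: 0.0
```

```bash
python3 -c "
from h import *
chk()
s=shot('wrist');cv2.imwrite('pics/w7.png',s['img'][150:400,160:480])"
```

```text
[ 0.4199 -0.3483  0.0665] 35.05
top tin_blue 0.85 box-mid [ 24.1 138.3] label [ 24.8 137.1]
top tin_green 0.68 box-mid [27.1 49.6] label [29.1 50. ]
top tin_red 0.7 box-mid [ 24.4 -39.4] label [ 23.9 -39.4]
top tin_yellow 0.77 box-mid [  24.9 -126.8] label [  26.1 -124.4]
side tin_blue 0.82 box-mid [ 26.2 140.7] label [ 29.8 142.4]
side tin_green 0.89 box-mid [25.1 53.6] label [28.2 53.7]
side tin_red 0.73 box-mid [-167.9 -276.4] label None
side tin_yellow 0.76 box-mid [  26.6 -122.4] label [  31.5 -110.4]
```

View pics/w7.png

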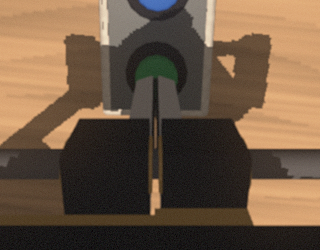

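The fingertips are centred on the green cap. I'll press it, then return to an overview with the tray in sight.

Emit:
servo_tool(
  commands=[0,0,0.01,0,0,0,0,0,0,0.017,0,0,0,0,0,0,0.022,0,0,0,0,0,0,0.0245,0,0,0,0,0,0,0.0245,0,0,0,0,0,0,0.0245,0,0,0,0],
)

```text
time: 36.35
tool_pos: [0.4193, -0.3486, 0.0469]
ee_rot: [3.141, -0.0, 0.108]
wrist_force: [-6.4, 6.2, 21.5]
width: 0.0004
finger_force: 10.3
```

Emit:
servo_tool(
  commands=[0,0,-0.06,0,0,0,0,0,0,-0.12,0,0,0,0,0.01,-0.06,-0.16,0,0,0,0.065,0.02,-0.12,-0.2,0,0,0,0.065,0.03,-0.18,-0.22,0,0,0,0.065,0.04,-0.24,-0.22,0,0,0,0.065,0.05,-0.3,-0.22,0,0,0,0.065,0.063,-0.36,-0.22,0,0,0,0.065,0.063,-0.394,-0.22,0,0,0,0.065,0.063,-0.394,-0.22,0,0,0,0.065],
)

```text
time: 37.6
tool_pos: [0.4388, 0.0528, 0.262]
ee_rot: [-3.141, 0.001, 0.114]
wrist_force: [0.7, -0.8, -0.3]
width: 0.0651
finger_force: 0.0
```

Emit:
servo_tool(
  commands=[0,0,0,0,0,0,0.065,0,0,0,0,0,0,0.065],
)

```text
time: 37.85
tool_pos: [0.4394, 0.0487, 0.2622]
ee_rot: [3.141, 0.001, 0.106]
wrist_force: [0.6, 0.7, -0.8]
width: 0.0652
finger_force: 0.0
```

```bash
python3 -c "
from h import *
s=look();cv2.imwrite('pics/w8.png',s['img']);np.save('w8E.npy',s['E'])"
```

```text
tin_blue 0.056 [571.  101.6  37.3  29.2   7.2] reader [ 24.7 134.6]
tin_blue 0.066 [569.4 100.4  36.3  28.4   7.2] reader [ 23.1 133.5]
tin_green 0.056 [581.   11.3  36.1  28.5   6. ] reader [24.9 43.8]
tin_green 0.066 [579.2  12.5  35.1  27.8   6. ] reader [23.3 45.1]
tin_red 0.056 [591.  -78.5  35.   26.8   6.3] reader [ 25.2 -46.6]
tin_red 0.066 [588.9 -74.9  34.1  26.    6.3] reader [ 23.5 -42.8]
tin_yellow 0.056 [ 601.  -168.4   33.9   26.7    6.2] reader [  25.5 -137. ]
tin_yellow 0.066 [ 598.7 -162.4   33.    26.     6.2] reader [  23.8 -130.8]
```

View pics/w8.png

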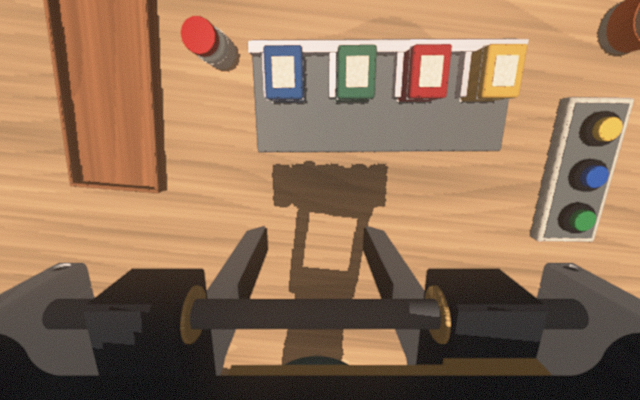

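The tins are still home. The tray's near corners show at (73,187) and (163,191). I'll compute the tray pose from the top camera and the wrist view.

```bash
python3 - <<'E'
from h import *
np.set_printoptions(precision=4,suppress=True)
s=shot('top');r=spotter.trace('tray',s)[0];m=r['region'].astype(np.uint8)
c=max(cv2.findContours(m,cv2.RETR_EXTERNAL,cv2.CHAIN_APPROX_NONE)[0],key=len)[:,0]
print(r['conf'],np.round(rect(s,c,.022),1))
print(onz(s,np.array([(52,150),(168,152),(162,382),(44,382)])/2.2+[130,110],.024))
b=fixed('pics/w8.png',np.load('w8E.npy'));print(onz(b,[[73,187],[163,191]],.024), onz(b,[[73,187],[163,191]],.0))
print(onz(fixed('pics/w1.png',np.load('w1E.npy')),[[64,177],[149,177]],.024))
print(onz(b,[[200,33]],.085))
E
```

```text
0.83 [524.5 346.  271.3 138.6   1.3]
[[0.6549 0.4127 0.024 ]
 [0.6565 0.2789 0.024 ]
 [0.3943 0.2713 0.024 ]
 [0.3908 0.4039 0.024 ]]
[[0.3872 0.4009 0.024 ]
 [0.395  0.2692 0.024 ]] [[0.3798 0.4212 0.    ]
 [0.388  0.2818 0.    ]]
[[0.3909 0.4049 0.024 ]
 [0.3918 0.2686 0.024 ]]
[[0.596  0.1908 0.085 ]]
```

```bash
cat >> h.py <<'E'
TO=np.array([.524,.342]);TY=1.7
def trayp(x,y):
    a=np.deg2rad(TY);return TO+np.array([np.cos(a)*x-np.sin(a)*y,np.sin(a)*x+np.cos(a)*y])
SL=[(.093,-.028),(.031,.028),(-.031,-.028),(-.093,.028)]
def totray(i,k,H=.15,start=None):
    a=bayp(i); t=trayp(*SL[k]); z=.047; lo=.006+.037+.001
    seq([[P(a,H,RY),P(a,z,RY)],[P(a,H,RY),P(t,H,TY),P(t,lo,TY)],[P(t,H,TY)]],start)
E
python3 -c "
from h import *
totray(0,0)
s=shot('top');print(onz(s,[[208,152]],.1),trayp(*SL[0]))"
```

```text
call:
    [134.6 -37.2 112.4] -0.1
    [134.6 -37.2 215.4] -0.1
call:
    [   0.    0. -103.] 0.0
    [  71.5 -210.2 -103. ] 4.5
    [  71.5 -210.2    3. ] 4.5
call:
    [   0.    0. -106.] 0.0
[[0.71079051 0.25686343 0.1       ]] [0.61778972 0.31677128]
```

Emit:
servo_tool(
  commands=[0.05,-0.02,0.05,0,0,0,0.065,0.1,-0.03,0.09,0,0,0,0.065,0.1346,-0.0372,0.112,0,0,0,0.065,0.1346,-0.0372,0.112,0,0,0,0.065,0.1346,-0.0372,0.112,0,0,0,0.065,0.1346,-0.0372,0.165,0,0,0,0.065,0.1346,-0.0372,0.215,0,0,0,0.065,0.1346,-0.0372,0.215,0,0,0,0.065,0.1346,-0.0372,0.215,0,0,0,0.065],
)

```text
time: 39.17
tool_pos: [0.5708, 0.1013, 0.0514]
ee_rot: [3.141, -0.006, 0.108]
wrist_force: [-0.4, 0.2, 0.2]
width: 0.0647
finger_force: 0.0
```

Emit:
servo_tool(
  commands=[0,0,0,0,0,0,0.03,0,0,0,0,0,0,0.03,0,0,0,0,0,0,0.03,0,0,0,0,0,0,0.03,0,0,0,0,0,0,0.03],
)

```text
time: 39.8
tool_pos: [0.5705, 0.1011, 0.0496]
ee_rot: [3.141, -0.003, 0.108]
wrist_force: [-1.5, -2.1, 6.6]
width: 0.0459
finger_force: 30.0
```

Emit:
servo_tool(
  commands=[0,0,-0.05,0,0,0,0.03,0,0,-0.103,0,0,0,0.03,0,0,-0.103,0,0,0,0.03,0.02,-0.055,-0.103,0,0,2,0.03,0.04,-0.11,-0.103,0,0,4.5,0.03,0.055,-0.16,-0.103,0,0,4.5,0.03,0.0715,-0.21,-0.103,0,0,4.5,0.03,0.0715,-0.21,-0.103,0,0,4.5,0.03,0.0715,-0.21,-0.103,0,0,4.5,0.03],
)

```text
time: 40.92
tool_pos: [0.6165, 0.3174, 0.1476]
ee_rot: [3.139, 0.004, 0.03]
wrist_force: [1.1, -0.6, -3.4]
width: 0.0459
finger_force: 30.0
```

```bash
python3 - <<'E'
from h import *
s=shot('wrist');cv2.imwrite('pics/w9.png',s['img']);np.save('w9E.npy',s['E'])
p=np.array([*[trayp(x,y) for x,y in[(.135,.065),(.135,-.065),(-.135,-.065),(-.135,.065)]]])
q=proj(s,np.c_[p,[.024]*4]);print(np.round(q))
im=s['img'].copy();cv2.polylines(im,[np.int32(q)],True,(0,255,0),1);cv2.imwrite('pics/w9d.png',im)
totray(1,1)
E
```

```text
[[224. 155.]
 [351. 155.]
 [344. 368.]
 [242. 368.]]
call:
    [-46.8 303.   -1.5] -4.5
    [-46.8 303.  101.5] -4.5
call:
    [   0.    0. -103.] 0.0
    [  14.1 -358.9 -103. ] 4.5
    [  14.1 -358.9    3. ] 4.5
call:
    [   0.    0. -106.] 0.0
```

View pics/w9d.png

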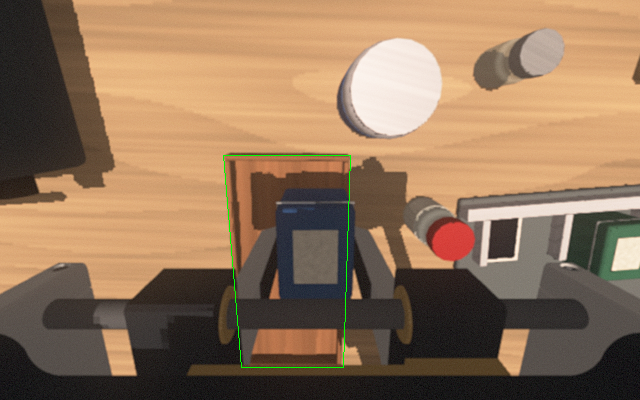

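The tray outline matches the computed pose, and the blue tin hangs over its far right part. I'll lower and release it.

Emit:
servo_tool(
  commands=[0,0,0.05,0,0,0,0.03,0,0,0.09,0,0,0,0.03,0,0,0.102,0,0,0,0.03,0,0,0.102,0,0,0,0.03,0,0,0.102,0,0,0,0.03,0,0,0.102,0,0,0,0.065,0,0,0.102,0,0,0,0.065,0,0,0.102,0,0,0,0.065,0,0,0.102,0,0,0,0.065],
)

```text
time: 42.1
tool_pos: [0.6176, 0.3181, 0.0487]
ee_rot: [-3.142, -0.0, 0.03]
wrist_force: [-0.8, -0.6, 0.4]
width: 0.065
finger_force: 0.0
```

Emit:
servo_tool(
  commands=[0,0,-0.05,0,0,0,0.065,0,0,-0.102,0,0,0,0.065,-0.01,0.06,-0.102,0,0,-2,0.065,-0.02,0.12,-0.102,0,0,-4.5,0.065,-0.03,0.18,-0.102,0,0,-4.5,0.065,-0.04,0.24,-0.102,0,0,-4.5,0.065,-0.0468,0.303,-0.102,0,0,-4.5,0.065,-0.0468,0.303,-0.102,0,0,-4.5,0.065,-0.0468,0.303,-0.102,0,0,-4.5,0.065],
)

```text
time: 43.22
tool_pos: [0.5798, 0.0139, 0.1506]
ee_rot: [-3.141, -0.0, 0.108]
wrist_force: [-0.3, 1.3, -0.4]
width: 0.0649
finger_force: 0.0
```

```bash
python3 - <<'E'
from h import *
look()
totray(1,1)
E
```

```text
tin_yellow 0.056 [ 596.  -169.5   34.4   26.9    6.1] reader [  20.3 -137.6]
tin_yellow 0.066 [ 598.2 -162.3   33.1   25.9    6.1] reader [  23.3 -130.7]
call:
    [-1.2  2.   0.5] 0.0
    [ -1.2   2.  103.5] 0.0
call:
    [   0.    0. -103.] 0.0
    [  14.1 -358.9 -103. ] 4.5
    [  14.1 -358.9    3. ] 4.5
call:
    [   0.    0. -106.] 0.0
```

Emit:
servo_tool(
  commands=[-0.001,0.002,0.05,0,0,0,0.065,-0.001,0.002,0.1035,0,0,0,0.065,-0.001,0.002,0.1035,0,0,0,0.065,-0.001,0.002,0.1035,0,0,0,0.065,-0.001,0.002,0.1035,0,0,0,0.03,-0.001,0.002,0.1035,0,0,0,0.03,-0.001,0.002,0.1035,0,0,0,0.03,-0.001,0.002,0.1035,0,0,0,0.03,-0.001,0.002,0.1035,0,0,0,0.03],
)

```text
time: 44.4
tool_pos: [0.5804, 0.0119, 0.0492]
ee_rot: [-3.142, -0.004, 0.108]
wrist_force: [0.3, 1.5, 5.9]
width: 0.0456
finger_force: 30.0
```

Emit:
servo_tool(
  commands=[0,0,-0.05,0,0,0,0.03,0,0,-0.103,0,0,0,0.03,0,-0.06,-0.103,0,0,2,0.03,0.002,-0.12,-0.103,0,0,4.5,0.03,0.005,-0.18,-0.103,0,0,4.5,0.03,0.008,-0.24,-0.103,0,0,4.5,0.03,0.01,-0.3,-0.103,0,0,4.5,0.03,0.0141,-0.359,-0.103,0,0,4.5,0.03,0.0141,-0.359,-0.103,0,0,4.5,0.03,0.0141,-0.359,-0.103,0,0,4.5,0.03],
)

```text
time: 45.65
tool_pos: [0.5539, 0.3695, 0.1488]
ee_rot: [3.14, 0.001, 0.03]
wrist_force: [-0.2, -1.1, -1.5]
width: 0.046
finger_force: 30.0
```

Emit:
servo_tool(
  commands=[0,0,0.05,0,0,0,0.03,0,0,0.09,0,0,0,0.03,0,0,0.104,0,0,0,0.03,0,0,0.104,0,0,0,0.03,0,0,0.104,0,0,0,0.03,0,0,0.104,0,0,0,0.065,0,0,0.104,0,0,0,0.065,0,0,0.104,0,0,0,0.065,0,0,0.104,0,0,0,0.065],
)

```text
time: 46.78
tool_pos: [0.5542, 0.3702, 0.0461]
ee_rot: [3.142, -0.0, 0.03]
wrist_force: [0.4, -0.2, 0.4]
width: 0.0648
finger_force: 0.0
```

Emit:
servo_tool(
  commands=[0,0,-0.05,0,0,0,0.065,0,0,-0.102,0,0,0,0.065,0.004,0.06,-0.102,0,0,-2,0.065,0.006,0.12,-0.102,0,0,-4.5,0.065,0.01,0.18,-0.102,0,0,-4.5,0.065,0.012,0.24,-0.102,0,0,-4.5,0.065,0.015,0.3,-0.102,0,0,-4.5,0.065,0.018,0.36,-0.102,0,0,-4.5,0.065,0.0214,0.42,-0.102,0,0,-4.5,0.065,0.0214,0.4457,-0.102,0,0,-4.5,0.065],
)

```text
time: 48.02
tool_pos: [0.5887, -0.0782, 0.148]
ee_rot: [3.141, -0.0, 0.105]
wrist_force: [0.5, -0.2, -0.7]
width: 0.0651
finger_force: 0.0
```

Emit:
servo_tool(
  commands=[0,0,0,0,0,0,0.065,0,0,0,0,0,0,0.065],
)

```text
time: 48.28
tool_pos: [0.5888, -0.0738, 0.148]
ee_rot: [-3.141, -0.0, 0.109]
wrist_force: [0.4, 0.2, -0.0]
width: 0.0651
finger_force: 0.0
```

```bash
python3 - <<'E'
from h import *
look()
totray(2,2)
chk()
E
```

```text
call:
    [-0.6  1.9 -2. ] 0.1
    [ -0.6   1.9 101. ] 0.1
call:
    [   0.    0. -103.] 0.0
    [ -52.1 -396.4 -103. ] 4.5
    [ -52.1 -396.4    3. ] 4.5
call:
    [   0.    0. -106.] 0.0
[ 0.5889 -0.0734  0.148 ] 48.325
top tin_blue 0.77 box-mid [ 94.4 343.8] label [ 95.6 345.7]
top tin_green 0.57 box-mid [ 38.6 401.8] label [ 37.4 403.7]
side tin_blue 0.62 box-mid [ 96.4 353.3] label [ 98.4 346.4]
side tin_green 0.97 box-mid [ 37.8 411.9] label [ 39.5 406.4]
side tin_red 0.74 box-mid [ 28.  -35.7] label [ 36.5 -31.6]
side tin_yellow 0.63 box-mid [-168.8 -277.2] label None
```

Emit:
servo_tool(
  commands=[-0.0005,0.002,0.05,0,0,0,0.065,-0.0005,0.002,0.1,0,0,0,0.065,-0.0005,0.002,0.1,0,0,0,0.065,-0.0005,0.002,0.1,0,0,0,0.065,-0.0005,0.002,0.1,0,0,0,0.03,-0.0005,0.002,0.1,0,0,0,0.03,-0.0005,0.002,0.1,0,0,0,0.03,-0.0005,0.002,0.1,0,0,0,0.03,-0.0005,0.002,0.1,0,0,0,0.03],
)

```text
time: 49.95
tool_pos: [0.5899, -0.0767, 0.0502]
ee_rot: [3.141, -0.004, 0.108]
wrist_force: [-0.3, 2.0, 6.2]
width: 0.0459
finger_force: 30.0
```

Emit:
servo_tool(
  commands=[0,0,-0.05,0,0,0,0.03,0,0,-0.103,0,0,0,0.03,-0.01,-0.06,-0.103,0,0,2,0.03,-0.02,-0.12,-0.103,0,0,4.5,0.03,-0.03,-0.18,-0.103,0,0,4.5,0.03,-0.035,-0.24,-0.103,0,0,4.5,0.03,-0.04,-0.3,-0.103,0,0,4.5,0.03,-0.05,-0.35,-0.103,0,0,4.5,0.03,-0.052,-0.3964,-0.103,0,0,4.5,0.03,-0.052,-0.3964,-0.103,0,0,4.5,0.03],
)

```text
time: 51.2
tool_pos: [0.4926, 0.3141, 0.1499]
ee_rot: [3.141, 0.002, 0.035]
wrist_force: [-0.4, -0.2, -1.6]
width: 0.0458
finger_force: 30.0
```

Emit:
servo_tool(
  commands=[0,0,0,0,0,0,0.03,0,0,0,0,0,0,0.03],
)

```text
time: 51.45
tool_pos: [0.4944, 0.3102, 0.1507]
ee_rot: [3.141, 0.0, 0.028]
wrist_force: [0.7, -0.6, -1.8]
width: 0.046
finger_force: 30.0
```

Emit:
servo_tool(
  commands=[0,-0.002,0.05,0,0,0,0.03,0,-0.002,0.09,0,0,0,0.03,0,-0.002,0.104,0,0,0,0.03,0,-0.002,0.104,0,0,0,0.03,0,-0.002,0.104,0,0,0,0.03,0,-0.002,0.104,0,0,0,0.065,0,-0.002,0.104,0,0,0,0.065,0,-0.002,0.104,0,0,0,0.065,0,-0.002,0.104,0,0,0,0.065],
)

```text
time: 52.58
tool_pos: [0.494, 0.3137, 0.0471]
ee_rot: [-3.142, -0.0, 0.03]
wrist_force: [0.5, 0.9, -0.1]
width: 0.0651
finger_force: 0.0
```

Emit:
servo_tool(
  commands=[0,0,-0.05,0,0,0,0.065,0,0,-0.102,0,0,0,0.065,0.01,0.06,-0.13,0,0,-2,0.065,0.02,0.12,-0.15,0,0,-4.5,0.065,0.03,0.18,-0.17,0,0,-4.5,0.065,0.03,0.24,-0.17,0,0,-4.5,0.065,0.03,0.3,-0.17,0,0,-4.5,0.065,0.03,0.36,-0.17,0,0,-4.5,0.065,0.03,0.4,-0.17,0,0,-4.5,0.065,0.03,0.4,-0.17,0,0,-4.5,0.065],
)

```text
time: 53.82
tool_pos: [0.5356, -0.0879, 0.2167]
ee_rot: [3.141, 0.0, 0.103]
wrist_force: [0.1, 0.7, -0.2]
width: 0.0656
finger_force: 0.0
```

Emit:
servo_tool(
  commands=[0,0,0,0,0,0,0.065,0,0,0,0,0,0,0.065],
)

```text
time: 54.08
tool_pos: [0.5359, -0.0839, 0.2171]
ee_rot: [-3.141, -0.0, 0.11]
wrist_force: [0.7, 0.3, 0.8]
width: 0.0647
finger_force: 0.0
```

```bash
python3 - <<'E'
from h import *
look()
totray(3,3)
E
```

```text
tin_yellow 0.056 [ 598.5 -165.1   33.8   26.8    6.3] reader [  23.3 -133.5]
tin_yellow 0.066 [ 598.8 -162.4   32.7   26.     6.3] reader [  23.9 -130.8]
call:
    [52.9 85.4 67.1] 0.1
    [ 52.9  85.4 170.1] 0.1
call:
    [   0.    0. -103.] 0.0
    [-109.5 -545.1 -103. ] 4.5
    [-109.5 -545.1    3. ] 4.5
call:
    [   0.    0. -106.] 0.0
```

Emit:
servo_tool(
  commands=[0.03,0.05,0.03,0,0,0,0.065,0.053,0.0854,0.067,0,0,0,0.065,0.053,0.0854,0.067,0,0,0,0.065,0.053,0.0854,0.067,0,0,0,0.065,0.053,0.0854,0.12,0,0,0,0.065,0.053,0.0854,0.17,0,0,0,0.065,0.053,0.0854,0.17,0,0,0,0.065,0.053,0.0854,0.17,0,0,0,0.065,0.053,0.0854,0.17,0,0,0,0.03,0.053,0.0854,0.17,0,0,0,0.03],
)

```text
time: 55.38
tool_pos: [0.5992, -0.1644, 0.0497]
ee_rot: [3.141, -0.004, 0.108]
wrist_force: [-0.7, 1.6, 1.3]
width: 0.0485
finger_force: 0.7
```

Emit:
servo_tool(
  commands=[0,0,0,0,0,0,0.03,0,0,0,0,0,0,0.03,0,0,0,0,0,0,0.03,0,0,-0.05,0,0,0,0.03,0,0,-0.103,0,0,0,0.03],
)

```text
time: 56.0
tool_pos: [0.5965, -0.1644, 0.149]
ee_rot: [-3.14, 0.004, 0.108]
wrist_force: [0.8, 0.1, -1.5]
width: 0.0459
finger_force: 30.0
```

Emit:
servo_tool(
  commands=[-0.01,-0.06,0,0,0,2,0.03,-0.025,-0.12,0,0,0,4.5,0.03,-0.04,-0.18,0,0,0,4.5,0.03,-0.055,-0.24,0,0,0,4.5,0.03,-0.065,-0.3,0,0,0,4.5,0.03,-0.08,-0.36,0,0,0,4.5,0.03,-0.09,-0.42,0,0,0,4.5,0.03,-0.1,-0.48,0,0,0,4.5,0.03,-0.1095,-0.54,0,0,0,4.5,0.03,-0.1095,-0.545,0,0,0,4.5,0.03],
)

```text
time: 57.25
tool_pos: [0.4281, 0.3685, 0.1489]
ee_rot: [3.141, 0.002, 0.035]
wrist_force: [1.2, -0.1, -2.4]
width: 0.0458
finger_force: 30.0
```

Emit:
servo_tool(
  commands=[0,0,0,0,0,0,0.03,0,0,0,0,0,0,0.03,0,0,0,0,0,0,0.03],
)

```text
time: 57.62
tool_pos: [0.4307, 0.3641, 0.15]
ee_rot: [3.141, -0.0, 0.027]
wrist_force: [0.2, -0.5, -2.6]
width: 0.0458
finger_force: 30.0
```

Emit:
servo_tool(
  commands=[0,-0.002,0.05,0,0,0,0.03,0,-0.002,0.09,0,0,0,0.03,0,-0.002,0.104,0,0,0,0.03,0,-0.002,0.104,0,0,0,0.03,0,-0.002,0.104,0,0,0,0.03,0,-0.002,0.104,0,0,0,0.065,0,-0.002,0.104,0,0,0,0.065,0,-0.002,0.104,0,0,0,0.065,0,-0.002,0.104,0,0,0,0.065],
)

```text
time: 58.75
tool_pos: [0.4301, 0.3676, 0.0461]
ee_rot: [-3.141, -0.0, 0.03]
wrist_force: [0.3, -0.2, -0.7]
width: 0.0647
finger_force: 0.0
```

Emit:
servo_tool(
  commands=[0,0,-0.05,0,0,0,0.065,0,0,-0.11,0,0,0,0.065,-0.05,0.03,-0.17,0,0,0,0.065,-0.1,0.06,-0.22,0,0,0,0.065,-0.1,0.06,-0.22,0,0,0,0.065,-0.1,0.06,-0.22,0,0,0,0.065,-0.1,0.06,-0.22,0,0,0,0.065],
)

```text
time: 59.62
tool_pos: [0.332, 0.3047, 0.2648]
ee_rot: [3.141, 0.001, 0.03]
wrist_force: [1.2, 0.3, 0.0]
width: 0.0651
finger_force: 0.0
```

```bash
python3 - <<'E'
from h import *
s=shot('wrist');cv2.imwrite('pics/w10.png',s['img']);l=labels(s);a=np.deg2rad(TY)
for t in l:
    r=rect(s,l[t][1],.062);d=np.array(r[:2])/1000-TO
    print(t,np.round(r,1),'tray',np.round([d@[np.cos(a),np.sin(a)],d@[-np.sin(a),np.cos(a)]],4))
E
```

```text
tin_green [539.1 368.7  26.4   5.  -88.4] tray [0.0159 0.0262]
tin_red [493.9 312.7  33.3  25.3   1.6] tray [-0.031  -0.0284]
tin_yellow [430.4 366.7  31.9  25.7   1.6] tray [-0.0928  0.0274]
```

View pics/w10.png

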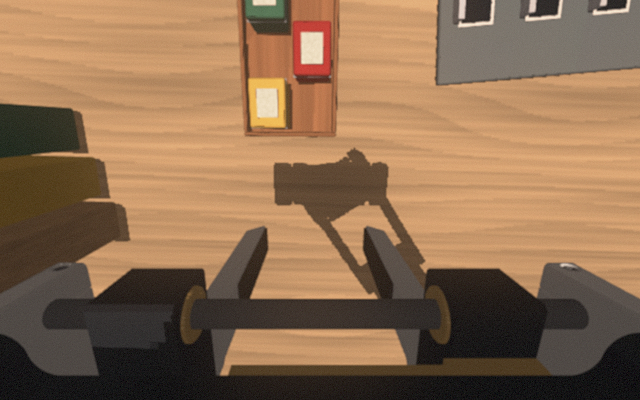

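Yellow (267,103) and red (312,50) stand upright in the tray. Green is at the top edge of the picture. I'll check blue and green with the fixed cameras.

```bash
python3 -c "
from h import *
s=shot('top');a=s['img'][100:310,120:480];b=shot('side')['img'][100:360,200:440]
cv2.imwrite('pics/fin.png',np.vstack([np.hstack([cv2.resize(a,(440,257),interpolation=2),cv2.resize(b,(237,257),interpolation=2)])]))
r=spotter.trace('tin_blue',s)[0];print(r['box'],r['conf'])
print(proj(s,np.r_[trayp(*SL[0]),.062]),proj(s,np.r_[trayp(*SL[1]),.062]),spotter.trace('tin_green',s)[0]['box'])"
```

```text
[174.5, 182.2, 24.4, 21.5] 0.72
[[185.5916653  192.10394088]] [[161.61434145 217.53837361]] [149.9, 202.8, 29.5, 28.9]
```

View pics/fin.png

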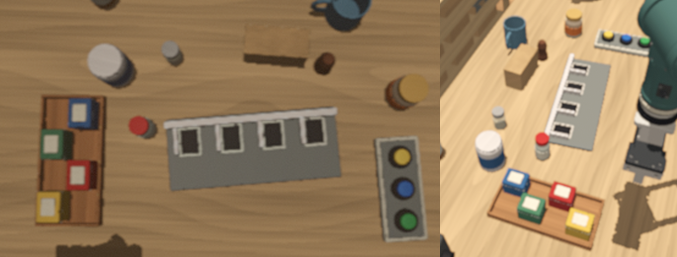

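All four tins stand upright in the tray in both views: blue (82,113), green (52,145), red (77,175) and yellow (49,207). The other pantry things have not moved, so I'm handing in.

```bash
python3 -c "
from h import *
print(close_job())"
```

```text
the job is handed in; nothing more can be done
None
```

I've handed the job in: all four tins were pushed home on the reader, yellow, blue and green were pressed in order, and the tins now stand upright in the tray. The final camera check showed nothing out of place, but no verdict came back.

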